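# Reclaim the dry clay and hang up the scrap pan

### The job

Clear the dry clay off the bench: lift the scrap pan with its load, tip its lumps out into the teal reclaim tub, and put the stray lumps lying on the bench into the tub as well. With the folding hook on the tool board swung fully out, hang the emptied pan on it by the loop of its handle and leave it hanging there. Leave all the other things on the bench where they are.

Things in the scene. Friction and masses are not known exactly. Their poses are not given: they have to be found in the camera images.
- pan: blue scrap pan (small dustpan), about 0.24 kg, lying flat with lumps on it. Origin: under tray centre; x to the open lip, z up. Tray 120 (x) x 130 (y) mm, floor 4 mm, side walls 26, back wall 34 high, lip open. Handle: bar 22 wide (y), 12 thick, 97 long, from (-58,0,26) mm rising back at 32 deg over the floor, then a loop. Hung, handle upright: pan turned lip-down 58 deg, bottom to the board
- pan_grip (a point): point on the centre line of the pan's handle where it is best gripped, 30 mm up the handle from the back wall, at (-83, 0, 42) mm in the pan's frame; same axes as the pan
- pan_loop (a point): centre of the opening of the loop ending the pan's handle, at (-159, 0, 89) mm in the pan's frame, same axes as the pan; 89 mm up the handle from pan_grip. The loop lies in the plane of the handle and pan y; opening 42 mm along the handle in the middle, 36 mm across; its end is a shallow V that centres itself on the hook; bars 7 mm wide, 10 mm thick
- pan_lip (a point): middle of the pan's front edge, on the floor of the tray, at (60, 0, 4) mm in the pan's frame
- tub: the open teal reclaim tub, fixed on the bench, long side along its x: 250 by 200 mm outside, 110 mm high, walls 6 mm (a rim stands out 8 mm around the top), floor 6 mm. Origin: centre of its underside, z up
- hook_hinge (a point): hinge pin of the folding hook on the plywood tool board (300 wide, 350 high, 18 mm thick, fixed upright at the robot's right). Axes of the board: -x straight out of its face, -y along the face, roughly towards the robot, z up. It lies 26 mm out from the face, 305 mm above the bench, 50 mm from the board's middle on the +y side; knuckle 16 mm across, 34 high
- hook_tip (a point): on the steel folding hook: the corner where its round level arm (9 mm thick, 75 mm from hinge to here) meets its upturned end (round, 9 mm thick, top 20 mm above this point). -y points along the arm from hinge to end, z up
- hook (a joint): angle of the folding hook, rad: 0 = folded flat along the board face (arm along the board's -y), 1.57 = fully out, square to the board, at its stop. Seen from above it opens clockwise about hook_hinge. It stays where it is left (hinge friction 0.12 N m)
- pan_lump1: a lump of dry buff-grey clay, lying on the pan at the start: 34 x 28 x 22 mm (x, y, z), 36 g; slides off the pan when it is tipped past about 35 degrees (friction about 0.6), surely by 60; origin at the centre of its underside. Up to two of these four may be absent
- pan_lump2: same as pan_lump1
- pan_lump3: same as pan_lump1
- pan_lump4: same as pan_lump1
- stray1: a stray lump of dry buff-grey clay on the bench: 34 x 28 x 22 mm (x, y, z), 36 g; origin at the centre of its underside. Up to two of the five strays may be absent
- stray2: same as stray1
- stray3: same as stray1
- stray4: same as stray1
- stray5: same as stray1
- kiln_post: bystander: short terracotta kiln post, upright cylinder 32 mm across, 42 mm high, may stand among the strays; origin under its centre
- glaze_test: bystander: small blue glazed test cone, 44 mm across, 36 mm high, may stand among the strays; origin under its centre
- bowl: bystander: white bowl 110 mm across, 50 mm high; origin under its centre
- water: bystander: pale translucent water bottle 62 mm across, 190 mm high; origin under its centre
- figurine: bystander: grey clay figurine 72 mm across, 114 mm high; origin under its centre
- spatula: bystander: a spatula 190 mm long lying on the bench; origin under its middle

How it is judged:
By the outcome, as a careful person would: the job done as asked, in the order asked, and still so for the second after the job is handed in, with the robot touching nothing.
Of stray1, stray2, stray3, stray4, stray5 only 3 to 5 are there at a start; the rules pass over those that are not, and their reading is None.
Of pan_lump1, pan_lump2, pan_lump3, pan_lump4 only 2 to 4 are there at a start; the rules pass over those that are not, and their reading is None.
At some moment in a run one of stray1, stray2, stray3, stray4, stray5 may be knocked a few centimetres aside while the robot is not near it.
It also fails if it takes over 210 s, if anything falls off the work surface, if the arm or the gripper's body presses on something with over 40 N, if the wrist force passes 120 N, or if a joint passes its speed limit or range.

### The arm

A 6-joint arm with a two-finger parallel gripper is mounted at the origin on the work surface. World frame = base frame: x ahead of the robot, y to its left, z up, the work surface at z = 0. Lengths are in m, angles in degrees, forces in N, time in s.
With the tool pointing down it reaches from about 0.25 to 0.725 m from the base axis. Payload 9.7 kg.
Tool frame: the origin (TCP) lies between the finger pads; the fingertips stand 19 mm ahead of it and the grasp point (between the pads) is the TCP; x points along the fingers, y is the direction in which the jaws open and shut, and the axes are right-handed (so a half turn about x gives the same grasp; the last joint's range is limited). The gripper opens to 85 mm and grips with 20 to 120 N. Pads are 22 mm wide; open, the fingers measure 114 mm over their backs; the gripper's body (76 mm by 85 mm) begins 54 mm behind the grasp point. The pads swing forward as they close: fully open they stand 13 mm farther back than shut.
Start: joints at [64.114, 4.979, 10.078, 95.1, 0, 90], TCP at [0.24, 0.495, 0.25] pointing down, gripper open.
Joint ranges: [-179.16, 179.16], [-48.56, 103.87], [-65.8, 70.77], [-126.05, 130.52], [-82.76, 87.17], [-180, 180]. Speed limits (degrees/s): [127.2, 127.2, 147.25, 180, 180, 180].

### API

Orientations are given as [roll, pitch, yaw] about the fixed x, y, z axes, in that order (R = Rz(yaw) Ry(pitch) Rx(roll)).
In Python, from workcell import bot gives the robot as it stands. The module is installed in compiled form; this text tells all that it offers.
- The arm moves only by the shell command python3 -m handwheel 'ROWS' [FORCE]. ROWS is JSON, a list of rows, each a list of 7 numbers: the turn, a rotation vector about the tool's x, y, z in degrees, then the shift along the tool's x, y, z in m, then the closure, from -1 (fully open) to 1 (shut), so that 0 is half open. In form: [[ax, ay, az, dx, dy, dz, fingers], ...]. A call has 1 to 20 rows; each row is the pose to reach, as a shift and turn from the pose commanded when the call began, along the tool's axes at that moment; what a row does not reach only later rows make up. A row lasts 1/8 s, in which the tool goes at most 62.5 mm and 10.7 degrees, less where a joint would pass 70% of its speed; a pose out of reach is approached as far as the arm can. A call with a gripper value outside its range is refused whole. The fingers move at their own pace and stop on an object; FORCE is the grip in N (left out, the last holds). Time passes only in rows, so rows that repeat a pose let the fingers close. It gives the time, the measured TCP pose, the force and the opening at its end, in the units of the state.
- bot.get_obs(): the state, without advancing time (a new reading comes with each control period).
- bot.camera(name): name is "side" or "top" or "wrist"; returns a dict with "frame" (384x512x3 uint8, red, green, blue), "fx", "fy", "cx", "cy" (pixels), "R" (3x3) and "t" (3): a world point X has camera coordinates R X + t; the wrist camera has in their place "tool_from_camera" (4x4, takes a point from camera to tool coordinates, whose origin is the TCP and whose axes are the tool frame's). Camera axes: x right, y down, z forward; pixel columns grow to the right and rows downward; lengths in m; the calibration is good to about 2 mm. A picture is of the moment at which its call begins: read the wrist's pose just before it. There is no depth.
- bot.job_done(): hands the job in, once; it reports no verdict.
Trained networks look in a picture, given as the dict that the camera call returned (one of the last four; its "shot" number tells which), for a name from the list of things; names that differ only in an ending like _2 or _b are one class to them, and where a whole thing is asked for, a point or a joint stands for the part that bears it (a point fixed in the world has none). Each returns a list of dicts, best first, with "conf" (0 to 1); they miss things now and then, are a little off and sometimes report something else, mostly with a low value. They report only what shows in the picture. A call takes as long as a camera call.
- bot.look_for(name, picture): "bbox" ([left, top, width, height] as shares, 0 to 1, of the picture: columns of its width, rows of its height, round what is visible of it).
- bot.tip_of(name, picture): "centre" ([column, row] as shares, 0 to 1, of the picture: columns of its width, rows of its height: a listed point, or the origin of a listed thing).
The state is a dict: "time": time; "q": joint angles; "qd": joint speeds; "joint_efforts": joint torques, N m; "ee_pos": TCP position; "tcp_rot": TCP orientation; "wrist_force": force on the tool from outside, world axes, zero at the start; "torque": the same for the moment, N m; "opening": finger opening in m.
Only numpy, scipy, OpenCV 4.12 (cv2) and the standard library are available. Lean on these libraries where they do the work, as an engineer would, in place of code of your own. Each camera call takes 0.05 s, during which the arm holds its last target.

## Working session

There is one attempt and no reset: what is moved stays moved. The work goes in short steps, Python scripts to look and compute and a shell command to move; the robot and the scene stay as the last step left them, time stands still between calls to the robot, and variables do not carry over. Pictures are saved under pics/ and viewed, and the job is handed in when it is done.

```bash
mkdir -p pics; ls; cat > look.py <<'E'
from workcell import bot
import cv2,sys
def save(n,p):
    cv2.imwrite('pics/%s.png'%n, cv2.cvtColor(p['frame'],cv2.COLOR_RGB2BGR))
E
python3 - <<'E'
from look import *
import numpy as np
for n in ['side','top']:
    p=bot.camera(n); save(n+'0',p); print(n,p['fx'],p['cx'],p['cy'],np.round(p['R'],3).tolist(),np.round(p['t'],3).tolist())
o=bot.get_obs(); print({k:np.round(v,3).tolist() for k,v in o.items()})
E
```

```text
pics
side 395.0528620902036 255.18656872541 195.16998775588596 [[0.736, -0.676, 0.013], [-0.433, -0.486, -0.759], [0.52, 0.554, -0.651]] [-0.415, 0.41, 1.071]
top 447.7021310604095 252.96863880984495 190.85630979340337 [[-0.027, -1.0, 0.006], [-0.991, 0.026, -0.132], [0.132, -0.009, -0.991]] [0.022, 0.627, 1.513]
{'time': 0.1, 'q': [64.114, 5.006, 10.04, 95.1, 0.001, 90.001], 'qd': [0.091, -0.053, 0.045, -0.06, -0.006, -0.073], 'joint_efforts': [0.0, -52.156, 46.565, 0.016, 0.0, -0.0], 'ee_pos': [0.24, 0.495, 0.25], 'tcp_rot': [-91.182, 89.934, -117.069], 'wrist_force': [-0.342, -0.714, 0.144], 'torque': [-0.007, -0.002, -0.008], 'opening': 0.085}
```

View pics/side0.png

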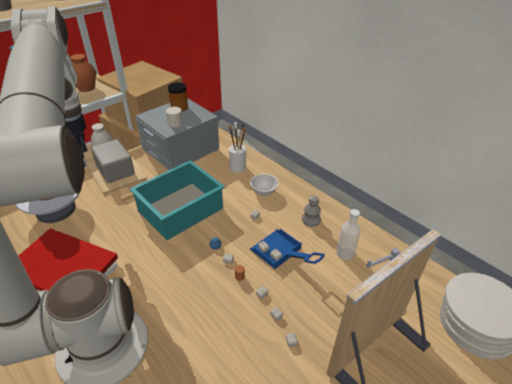

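View pics/top0.png

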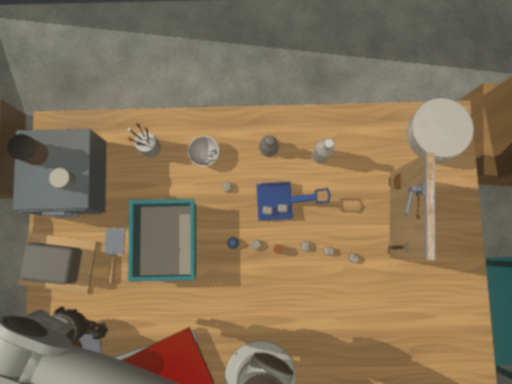

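```bash
cat > geo.py <<'E'
import numpy as np
from scipy.spatial.transform import Rotation as Ro
def ray(p,u,v):
    d=np.array([(u-p['cx'])/p['fx'],(v-p['cy'])/p['fy'],1]); R=np.array(p['R']);t=np.array(p['t'])
    return -R.T@t, R.T@d
def onz(p,u,v,z):
    o,d=ray(p,u,v); return o+d*(z-o[2])/d[2]
def proj(p,X):
    c=np.array(p['R'])@np.array(X)+np.array(p['t']); return np.array([p['cx']+p['fx']*c[0]/c[2],p['cy']+p['fy']*c[1]/c[2]])
def tri(rays):
    A=np.zeros((3,3));b=np.zeros(3)
    for o,d in rays:
        d=d/np.linalg.norm(d);P=np.eye(3)-np.outer(d,d);A+=P;b+=P@o
    X=np.linalg.solve(A,b); return X,[np.linalg.norm((np.eye(3)-np.outer(d/np.linalg.norm(d),d/np.linalg.norm(d)))@(X-o)) for o,d in rays]
def wristcam():
    from workcell import bot
    o=bot.get_obs(); p=bot.camera('wrist')
    T=np.eye(4);T[:3,:3]=Ro.from_euler('xyz',o['tcp_rot'],degrees=True).as_matrix();T[:3,3]=o['ee_pos']
    C=np.linalg.inv(T@np.array(p['tool_from_camera'])); p['R']=C[:3,:3];p['t']=C[:3,3]
    return p
E
python3 - <<'E'
from look import *; from geo import *
P={n:bot.camera(n) for n in ['side','top']}
for n,p in P.items():
    print(n,'cam',np.round(ray(p,0,0)[0],3))
names=['pan','pan_grip','pan_loop','pan_lip','tub','hook_hinge','hook_tip','pan_lump1','stray1','kiln_post','glaze_test','bowl','water','figurine','spatula']
for nm in names:
    for n,p in P.items():
        r=bot.tip_of(nm,p)
        print(nm,n,[(round(x['conf'],2),round(x['centre'][0]*512,1),round(x['centre'][1]*384,1),np.round(onz(p,x['centre'][0]*512,x['centre'][1]*384,0)[:2],3).tolist()) for x in r if x['conf']>.2])
    rs=[ray(p,r[0]['centre'][0]*512,r[0]['centre'][1]*384) for p in P.values() if (r:=bot.tip_of(nm,p))]
    if len(rs)==2:
        X,e=tri(rs);print('   tri',np.round(X,3),np.round(e,3))
f=P['top']['frame'];cv2.imwrite('pics/c1.png',cv2.resize(f[130:290,200:450][:,:,::-1],None,fx=3.2,fy=3.2,interpolation=cv2.INTER_CUBIC))
f=P['side']['frame'];cv2.imwrite('pics/c2.png',cv2.resize(f[170:384,200:470][:,:,::-1],None,fx=2.8,fy=2.8,interpolation=cv2.INTER_CUBIC))
E
```

```text
side cam [-0.073 -0.674  1.014]
top cam [0.423 0.02  1.582]
pan side [(0.92, 272.4, 249.5, [0.588, -0.06])]
pan top [(0.72, 270.7, 200.7, [0.596, -0.057])]
   tri [ 0.595 -0.056 -0.008] [0.002 0.002]
pan_grip side [(0.93, 294.0, 253.3, [0.63, -0.12]), (0.38, 367.6, 267.0, [0.766, -0.322])]
pan_grip top [(0.8, 297.9, 198.6, [0.601, -0.154]), (0.61, 205.1, 155.3, [0.767, 0.174])]
   tri [ 0.595 -0.148  0.05 ] [0. 0.]
pan_loop side [(0.64, 312.8, 259.3, [0.657, -0.18]), (0.41, 395.1, 252.6, [0.888, -0.348]), (0.4, 290.1, 341.1, [0.39, -0.331])]
pan_loop top [(0.93, 321.1, 197.1, [0.604, -0.237])]
   tri [ 0.594 -0.223  0.087] [0. 0.]
pan_lip side [(0.8, 263.4, 240.9, [0.592, -0.011]), (0.63, 265.5, 186.5, [0.804, 0.2])]
pan_lip top [(0.92, 256.8, 205.6, [0.58, -0.007])]
   tri [ 0.584 -0.011  0.005] [0.006 0.006]
tub side [(0.78, 181.6, 209.7, [0.472, 0.311])]
tub top [(0.93, 168.8, 242.2, [0.459, 0.305]), (0.37, 318.8, 193.1, [0.619, -0.229])]
   tri [0.462 0.301 0.013] [0.004 0.004]
hook_hinge side [(0.77, 391.7, 257.6, [0.86, -0.352]), (0.39, 262.5, 294.6, [0.438, -0.17])]
hook_hinge
[... 1217 characters left out ...]
5])]
bowl side [(0.93, 265.8, 189.1, [0.793, 0.188]), (0.22, 316.2, 259.3, [0.666, -0.188])]
bowl top [(0.96, 204.5, 155.8, [0.765, 0.176])]
   tri [0.765 0.169 0.026] [0.007 0.007]
water side [(0.79, 343.5, 255.7, [0.746, -0.239])]
water top [(0.74, 318.5, 158.3, [0.745, -0.234])]
   tri [ 0.748 -0.236 -0.004] [0.002 0.002]
figurine side [(0.57, 312.1, 220.9, [0.794, -0.058]), (0.34, 237.7, 278.4, [0.421, -0.073]), (0.24, 311.9, 257.0, [0.663, -0.172])]
figurine top [(0.62, 266.7, 147.5, [0.79, -0.049])]
   tri [ 0.794 -0.052 -0.005] [0.005 0.005]
spatula side [(0.37, 140.4, 191.0, [0.413, 0.51])]
spatula top [(0.84, 111.2, 253.5, [0.425, 0.506])]
   tri [ 0.42   0.51  -0.004] [0.006 0.006]
```

View pics/c1.png

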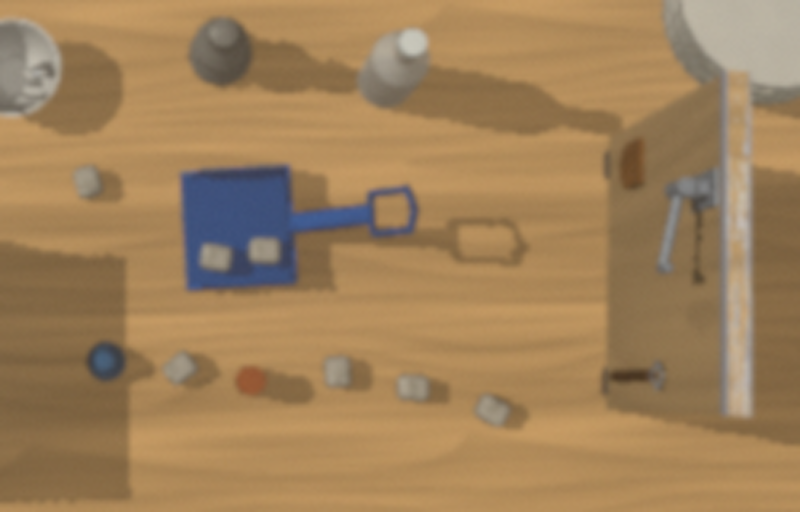

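View pics/c2.png

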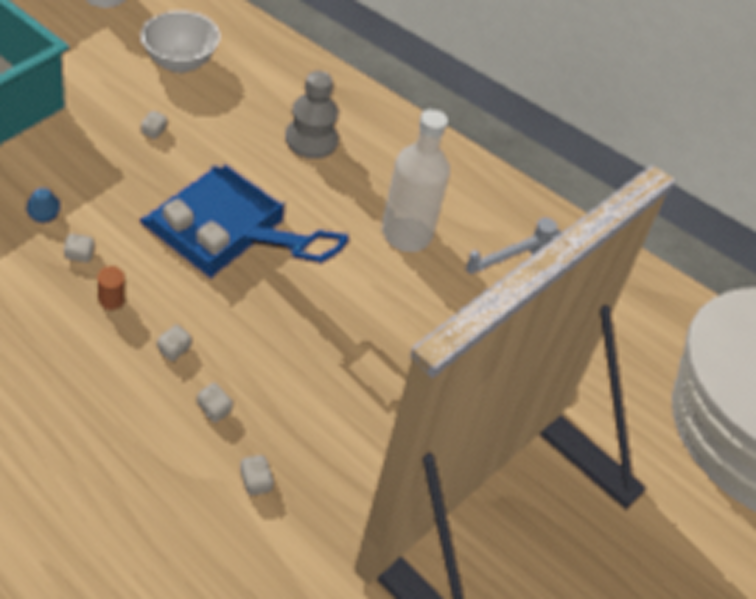

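```bash
cat > kin.py <<'E'
from geo import *
from workcell import bot
def cur():
    o=bot.get_obs(); return np.array(o['ee_pos']),Ro.from_euler('xyz',o['tcp_rot'],degrees=True)
# target: tool x dir & y dir
def rot(xd,yd):
    x=np.array(xd,float);x/=np.linalg.norm(x);y=np.array(yd,float);y-=x*(x@y);y/=np.linalg.norm(y)
    return Ro.from_matrix(np.stack([x,y,np.cross(x,y)],1))
def row(P,R,P0=None,R0=None):
    if P0 is None: P0,R0=cur()
    rv=(R0.inv()*R).as_rotvec(degrees=True); d=R0.inv().apply(np.array(P)-P0)
    return np.round(rv,1).tolist()+np.round(d,4).tolist()
def show():
    o=bot.get_obs(); print('t',round(o['time'],2),'q',np.round(o['q'],1),'p',np.round(o['ee_pos'],4),'F',np.round(o['wrist_force'],1),'open',round(o['opening'],4))
    print(np.round(Ro.from_euler('xyz',o['tcp_rot'],degrees=True).as_matrix(),3).tolist())
E
python3 - <<'E'
from kin import *
show()
P={n:bot.camera(n) for n in ['side','top']}
def T(s,t): 
    X,e=tri([ray(P['side'],*s),ray(P['top'],*t)]); print(np.round(X,3),np.round(e,4))
T((200+475/2.8,170+264/2.8),(200+665/3.2,130+266/3.2))
# board top corners
for s,t in [((200+665/2.8,170+180/2.8),(200+724/3.2,130+73/3.2)),]: T(s,t)
for t in [(200+724/3.2,130+73/3.2),(200+721/3.2,130+415/3.2),(200+612/3.2,130+130/3.2),(200+607/3.2,130+408/3.2)]:
    print(onz(P['top'],*t,0.35),onz(P['top'],*t,0))
p=P['top']
for nm in ['tub']: print(bot.look_for(nm,p)[:1])
for c in [(130,200),(195,200),(195,280),(130,280)]: print(onz(p,*c,.11))
# pan corners crop
for c in [(181,172),(187,291),(297,283),(291,167)]: print('pan',onz(p,200+c[0]/3.2,130+c[1]/3.2,.02))
E
```

```text
t 3.2 q [64.1  5.  10.1 95.1 -0.  90. ] p [0.2401 0.4948 0.2503] F [-0.7  0.8  0.9] open 0.0853
[[0.0, 0.437, 0.9], [0.0, 0.9, -0.437], [-1.0, 0.0, 0.0]]
[ 0.516 -0.43   0.315] [0.0003 0.0003]
[ 0.687 -0.49   0.34 ] [0.0045 0.0045]
[ 0.68197549 -0.4818984   0.35      ] [ 0.75551756 -0.6245536   0.        ]
[ 0.38522447 -0.45619981  0.35      ] [ 0.37445419 -0.59155358  0.        ]
[ 0.63370318 -0.37981541  0.35      ] [ 0.69353021 -0.49346698  0.        ]
[ 0.393724   -0.35932433  0.35      ] [ 0.38536859 -0.46715402  0.        ]
[{'bbox': [0.2498, 0.512, 0.1354, 0.2169], 'conf': 0.64}]
[0.59858227 0.41294203 0.11      ]
[0.59299675 0.19853506 0.11      ]
[0.33311601 0.20104714 0.11      ]
[0.33879342 0.41049796 0.11      ]
pan [ 0.65540001 -0.00801242  0.02      ]
pan [ 0.5241342  -0.01090979  0.02      ]
pan [ 0.52970064 -0.13118741  0.02      ]
pan [ 0.65784047 -0.12948929  0.02      ]
```

```bash
python3 - <<'E'
from kin import *
print(row([.595,-.15,.28],rot([0,0,-1],[np.cos(.03),np.sin(.03),0])))
print(np.round(bot.camera('wrist')['tool_from_camera'],3).tolist())
E
```

```text
[62.4, -0.0, -0.0, -0.0297, -0.4252, 0.6008]
[[-0.0, -0.266, 0.964, -0.123], [1.0, 0.001, 0.0, -0.001], [-0.001, 0.964, 0.266, -0.067], [0.0, 0.0, 0.0, 1.0]]
```

```bash
python3 -m handwheel '[[62.4,0,0,-0.03,-0.425,0.601,-1],[62.4,0,0,-0.03,-0.425,0.601,-1],[62.4,0,0,-0.03,-0.425,0.601,-1],[62.4,0,0,-0.03,-0.425,0.601,-1],[62.4,0,0,-0.03,-0.425,0.601,-1],[62.4,0,0,-0.03,-0.425,0.601,-1],[62.4,0,0,-0.03,-0.425,0.601,-1],[62.4,0,0,-0.03,-0.425,0.601,-1],[62.4,0,0,-0.03,-0.425,0.601,-1],[62.4,0,0,-0.03,-0.425,0.601,-1],[62.4,0,0,-0.03,-0.425,0.601,-1],[62.4,0,0,-0.03,-0.425,0.601,-1],[62.4,0,0,-0.03,-0.425,0.601,-1],[62.4,0,0,-0.03,-0.425,0.601,-1],[62.4,0,0,-0.03,-0.425,0.601,-1]]' 40
python3 - <<'E'
from kin import *; from look import save
show()
p=wristcam(); save('w1',p)
for nm in ['pan','pan_grip','pan_loop','pan_lip','pan_lump1']:
    for x in bot.tip_of(nm,p)[:3]:
        u,v=x['centre'][0]*512,x['centre'][1]*384; z={'pan':0,'pan_grip':.042,'pan_loop':.089,'pan_lip':.004,'pan_lump1':.004}[nm]
        print(nm,round(x['conf'],2),round(u),round(v),np.round(onz(p,u,v,z),4))
E
```

```text
time: 5.28
ee_pos: [0.595, -0.1489, 0.2809]
tcp_rot: [85.2, 90.0, -3.0]
wrist_force: [0.9, -0.4, -0.7]
opening: 0.0852
t 5.28 q [-14.1  14.9  24.9  99.9   0.   74.2] p [ 0.595  -0.1489  0.2809] F [ 0.9 -0.4 -0.7] open 0.0852
[[0.001, 1.0, 0.031], [-0.0, 0.031, -1.0], [-1.0, 0.001, 0.0]]
pan 0.95 254 105 [ 0.59   -0.0718  0.    ]
pan_grip 0.87 260 172 [ 0.6003 -0.1545  0.042 ]
pan_lip 0.6 256 53 [ 0.5902 -0.0085  0.004 ]
pan_lip 0.28 264 171 [ 0.6066 -0.1602  0.004 ]
pan_lump1 0.89 234 83 [ 0.5627 -0.0455  0.004 ]
pan_lump1 0.7 238 123 [ 0.5691 -0.0961  0.004 ]
```

View pics/w1.png

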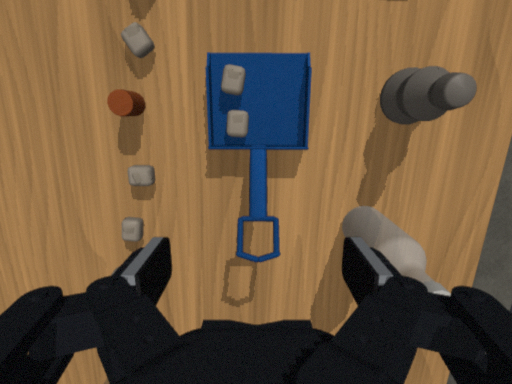

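```bash
python3 -m handwheel '[[0,0,0,0.06,0.003,0.004,-0.3],[0,0,0,0.12,0.003,0.004,-0.3],[0,0,0,0.18,0.003,0.004,-0.3],[0,0,0,0.215,0.003,0.004,-0.3],[0,0,0,0.239,0.003,0.004,-0.3],[0,0,0,0.239,0.003,0.004,-0.3],[0,0,0,0.239,0.003,0.004,-0.3],[0,0,0,0.239,0.003,0.004,1],[0,0,0,0.239,0.003,0.004,1],[0,0,0,0.239,0.003,0.004,1],[0,0,0,0.239,0.003,0.004,1],[0,0,0,0.239,0.003,0.004,1],[0,0,0,0.239,0.003,0.004,1],[0,0,0,0.239,0.003,0.004,1]]' 110
python3 - <<'E'
from kin import *; from look import save
show()
save('s1',bot.camera('side'))
E
```

```text
time: 7.32
ee_pos: [0.5988, -0.1541, 0.0427]
tcp_rot: [64.1, 89.9, -24.2]
wrist_force: [-0.5, -0.6, 6.6]
opening: 0.0201
t 7.33 q [-14.4  15.2  -1.3  73.4  -0.   73.9] p [ 0.5988 -0.1541  0.0427] F [-0.5 -0.6  6.6] open 0.0201
[[0.002, 1.0, 0.03], [-0.001, 0.03, -1.0], [-1.0, 0.002, 0.001]]
```

View pics/s1.png

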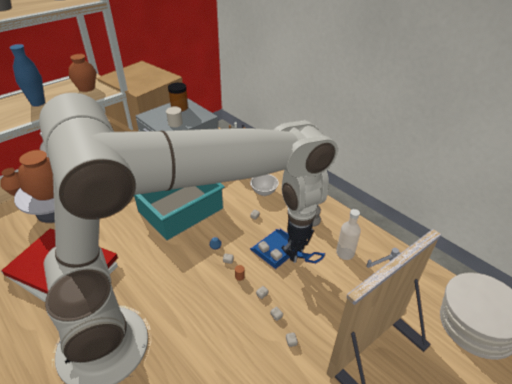

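```bash
python3 -m handwheel '[[0,0,0,-0.01,0,0,1],[0,0,0,-0.03,0,0,1],[0,0,0,-0.06,0,0,1],[0,0,0,-0.09,0,0,1],[0,0,0,-0.12,0,0,1],[0,0,0,-0.15,0,0,1],[0,0,0,-0.18,0,0,1],[0,0,0,-0.2,0,0,1],[0,0,0,-0.21,0,0,1],[0,0,0,-0.21,0,0,1]]' 110
python3 - <<'E'
from kin import *; from look import save
show()
save('s2',bot.camera('side'));save('w2',wristcam())
# tub rim fit check
print(row([.623,.306,.25],rot([0,0,-1],[0,1,0])))
E
```

```text
time: 8.62
ee_pos: [0.5985, -0.1539, 0.2521]
tcp_rot: [73.0, 89.9, -15.3]
wrist_force: [1.1, 0.0, -3.6]
opening: 0.0206
t 8.62 q [-14.4  14.7  21.3  96.6  -0.   73.9] p [ 0.5985 -0.1539  0.2521] F [ 1.1  0.  -3.6] open 0.0206
[[0.001, 1.0, 0.03], [-0.0, 0.03, -1.0], [-1.0, 0.001, 0.0]]
[-88.3, -0.1, 0.0, 0.0006, 0.0385, -0.4588]
```

View pics/w2.png

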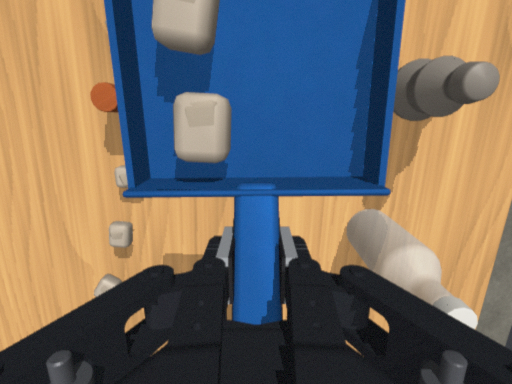

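View pics/s2.png

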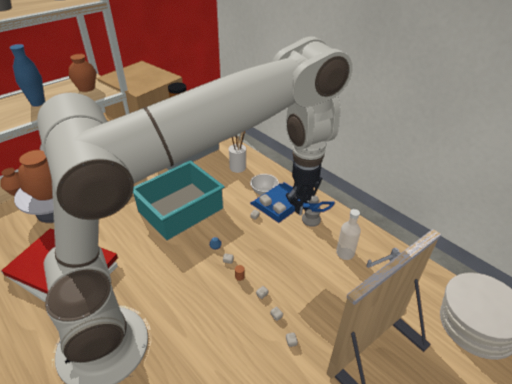

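```bash
python3 -m handwheel '[[-2,0,0,0,0.001,-0.01,1],[-6,0,0,0,0.003,-0.03,1],[-12,0,0,0,0.005,-0.06,1],[-18,0,0,0,0.008,-0.095,1],[-25,0,0,0,0.011,-0.13,1],[-32,0,0,0,0.014,-0.165,1],[-39,0,0,0,0.017,-0.2,1],[-46,0,0,0,0.02,-0.235,1],[-53,0,0,0,0.023,-0.27,1],[-60,0,0,0,0.026,-0.305,1],[-67,0,0,0,0.029,-0.34,1],[-73,0,0,0,0.032,-0.375,1],[-79,0,0,0,0.034,-0.405,1],[-84,0,0,0,0.036,-0.435,1],[-87,0,0,0,0.038,-0.452,1],[-88.3,0,0,0,0.0385,-0.459,1],[-88.3,0,0,0,0.0385,-0.459,1],[-88.3,0,0,0,0.0385,-0.459,1]]' 110
python3 - <<'E'
from kin import *; from look import save
show()
p=bot.camera('top');save('t2',p); save('s3',bot.camera('side'))
print(bot.tip_of('tub',p)[:1])
# rows for tilt, lip pivot
L=np.array([.48,.306,.135])
for th in [0,10,20,30,40,50,60,70,75]:
    a=np.radians(th); c,s=np.cos(a),np.sin(a)
    # forward=-x ; lip = tcp + fwd*(.143c-.038s) + z*(-.143s-.038c)
    tcp=L-np.array([-1,0,0])*(.143*c-.038*s)-np.array([0,0,1])*(-.143*s-.038*c)
    # tool x: -z_pan ; z_pan = fwd*s+z*c
    xd=-(np.array([-s,0,c]))
    print(th,row(tcp,rot(xd,[0,1,0])),np.round(tcp,3))
E
```

```text
time: 10.98
ee_pos: [0.6233, 0.3053, 0.2515]
tcp_rot: [-30.8, 90.0, -30.9]
wrist_force: [-0.1, -0.4, -4.2]
opening: 0.0203
t 10.97 q [ 26.1  26.8  37.  100.1  -0.   26.2] p [0.6233 0.3053 0.2515] F [-0.1 -0.4 -4.2] open 0.0203
[[0.0, 0.001, 1.0], [-0.0, 1.0, -0.001], [-1.0, -0.0, 0.0]]
[{'centre': [0.5436, 0.6523], 'conf': 0.29}]
0 [-0.1, 0.0, -0.0, 0.0786, 0.0006, -0.0003] [0.623 0.306 0.173]
10 [-0.1, -10.0, -0.0, 0.0543, 0.0006, -0.0091] [0.614 0.306 0.197]
20 [-0.1, -20.0, 0.0, 0.032, 0.0006, -0.0219] [0.601 0.306 0.22 ]
30 [-0.1, -30.0, 0.0, 0.0122, 0.0006, -0.0385] [0.585 0.306 0.239]
40 [-0.1, -40.0, 0.0, -0.0045, 0.0006, -0.0582] [0.565 0.306 0.256]
50 [-0.1, -50.0, 0.0, -0.0174, 0.0006, -0.0805] [0.543 0.306 0.269]
60 [-0.1, -60.0, 0.0, -0.0263, 0.0006, -0.1047] [0.519 0.306 0.278]
70 [-0.1, -70.0, 0.0, -0.0308, 0.0005, -0.1301] [0.493 0.306 0.282]
75 [-0.1, -75.0, 0.0, -0.0314, 0.0005, -0.143] [0.48  0.306 0.283]
```

View pics/t2.png

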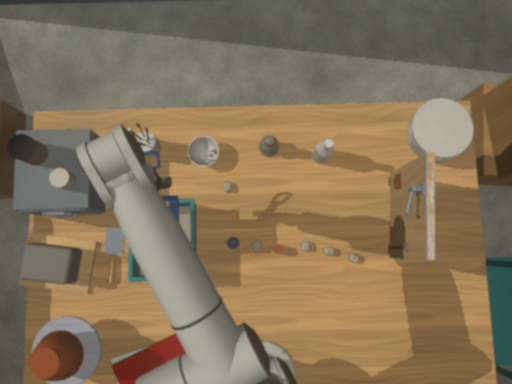

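View pics/s3.png

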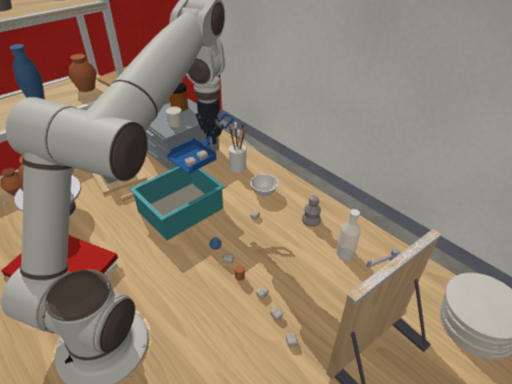

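```bash
python3 -m handwheel '[[0,-5,0,0.02,0,-0.008,1],[0,-12,0,0.03,0,-0.015,1],[0,-20,0,0.03,0,-0.022,1],[0,-25,0,0.022,0,-0.03,1],[0,-30,0,0.012,0,-0.0385,1],[0,-35,0,0.004,0,-0.048,1],[0,-40,0,-0.0045,0,-0.058,1],[0,-45,0,-0.011,0,-0.069,1],[0,-50,0,-0.0175,0,-0.0805,1],[0,-55,0,-0.022,0,-0.0925,1],[0,-60,0,-0.026,0,-0.105,1],[0,-65,0,-0.029,0,-0.1175,1],[0,-70,0,-0.031,0,-0.13,1],[0,-75,0,-0.0315,0,-0.143,1],[0,-75,0,-0.0315,0,-0.143,1],[0,-75,0,-0.0315,0,-0.143,1],[0,-75,0,-0.0315,0,-0.143,1],[0,-75,0,-0.0315,0,-0.143,1]]' 110
python3 - <<'E'
from kin import *; from look import save
show()
save('w4',bot.camera('wrist')); save('s4',bot.camera('side'))
E
```

```text
time: 13.38
ee_pos: [0.4806, 0.306, 0.2835]
tcp_rot: [0.0, 15.0, -0.0]
wrist_force: [-0.7, -0.6, -2.5]
opening: 0.02
t 13.38 q [ 53.8 -39.5 -51.5  12.5 -51.3  19.5] p [0.4806 0.306  0.2835] F [-0.7 -0.6 -2.5] open 0.02
[[0.966, 0.0, 0.259], [-0.0, 1.0, -0.001], [-0.259, 0.0, 0.966]]
```

View pics/w4.png

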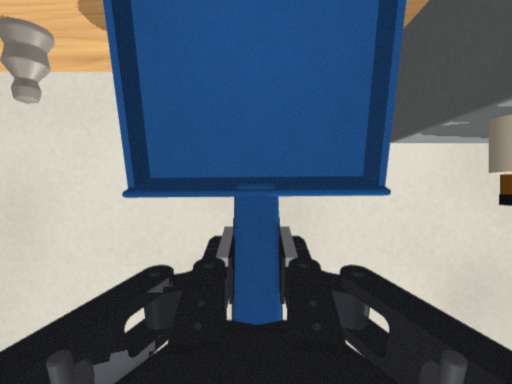

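View pics/s4.png

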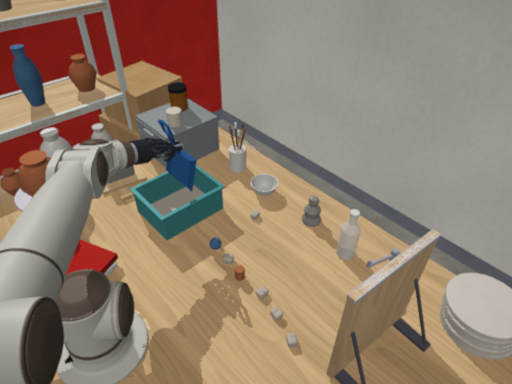

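```bash
python3 - <<'E'
from kin import *
P,R=cur()
print(row([.56,.29,.29],rot([np.sin(.5),0,-np.cos(.5)],[0,1,0])))
print(row([.60,.25,.27],rot([0,0,-1],[0,1,0])))
E
python3 -m handwheel '[[0,8,0,0,0,0.015,1],[0,18,0,0,0,0.03,1],[0,28,0,0,0,0.05,1],[0,38,0,-0.005,0,0.07,1],[0,48,0,0,0,0.09,1],[0,58,0,0.02,0,0.1,1],[0,68,0,0.06,0,0.1,1],[0,75,0,0.12,0,0.01,1],[0,75,0,0.12,0,0.01,1],[0,75,0,0.12,0,0.01,1]]' 110
python3 - <<'E'
from kin import *
show()
a=np.radians(1.8)
print(row([.5985,-.154,.20],rot([0,0,-1],[np.cos(a),np.sin(a),0])))
E
```

```text
[-0.0, 46.3, 0.0, 0.075, -0.016, 0.0273]
[-0.0, 75.0, 0.0, 0.1189, -0.056, 0.0184]
time: 14.72
ee_pos: [0.5996, 0.3052, 0.2541]
tcp_rot: [-150.9, 89.4, -151.0]
wrist_force: [-0.4, 1.1, -1.9]
opening: 0.0203
t 14.72 q [ 27.   24.   33.5 100.   -0.   27.1] p [0.5996 0.3052 0.2541] F [-0.4  1.1 -1.9] open 0.0203
[[-0.009, 0.001, 1.0], [-0.005, 1.0, -0.002], [-1.0, -0.005, -0.009]]
[88.1, -0.2, 0.6, 0.0563, -0.459, 0.0001]
```

```bash
python3 -m handwheel '[[8,0,0,0,-0.05,0,1],[16,0,0,0,-0.1,0,1],[24,0,0,0,-0.15,0,1],[32,0,0,0,-0.2,0,1],[40,0,0,0,-0.25,0,1],[48,0,0,0,-0.3,0,1],[56,0,0,0,-0.35,0,1],[64,0,0,0,-0.4,0,1],[72,0,0,0.02,-0.44,0,1],[80,0,0,0.04,-0.459,0,1],[88.2,0,0,0.056,-0.459,0,1],[88.2,0,0,0.056,-0.459,0,1],[88.2,0,0,0.056,-0.459,0,1]]' 110
python3 - <<'E'
from kin import *; from look import save
show()
a=np.radians(1.8)
print(row([.5985,-.154,.0435],rot([0,0,-1],[np.cos(a),np.sin(a),0])))
E
```

```text
time: 16.35
ee_pos: [0.5991, -0.1524, 0.2083]
tcp_rot: [72.3, 89.8, -15.6]
wrist_force: [-0.0, 0.0, -3.0]
opening: 0.0201
t 16.35 q [-14.3  13.6  15.2  91.4  -0.   73.7] p [ 0.5991 -0.1524  0.2083] F [-0.  0. -3.] open 0.0201
[[0.004, 0.999, 0.035], [-0.001, 0.035, -0.999], [-1.0, 0.004, 0.001]]
[0.2, 0.1, -0.2, 0.1648, -0.0012, 0.0013]
```

```bash
python3 -m handwheel '[[0,0,0,0.05,0,0.001,1],[0,0,0,0.1,0,0.001,1],[0,0,0,0.13,0,0.001,1],[0,0,0,0.15,0,0.001,1],[0,0,0,0.158,0,0.001,1],[0,0,0,0.164,0,0.001,1],[0,0,0,0.165,0,0.001,1],[0,0,0,0.165,0,0.001,-0.2],[0,0,0,0.165,0,0.001,-0.2],[0,0,0,0.165,0,0.001,-0.2],[0,0,0,0.165,0,0.001,-0.2],[0,0,0,0.12,0,0.001,-0.2],[0,0,0,0.06,0,0.001,-0.2],[0,0,0,0,0,0,-1],[0,0,0,-0.06,0,-0.02,-1],[0,0,0,-0.1,0,-0.05,-1],[0,0,0,-0.1,0,-0.05,-1]]' 110
python3 - <<'E'
from kin import *; from look import save
show()
p=wristcam(); save('w5',p)
for x in bot.tip_of('stray1',p)[:7]:
    u,v=np.array(x['centre'])*[512,384]; print('w',round(x['conf'],2),round(u),round(v),np.round(onz(p,u,v,0),4))
p=bot.camera('top'); save('t5',p)
for x in bot.tip_of('stray1',p)[:9]:
    u,v=np.array(x['centre'])*[512,384]; print('t',round(x['conf'],2),round(u),round(v),np.round(onz(p,u,v,0),4))
E
```

```text
time: 18.48
ee_pos: [0.598, -0.1015, 0.3094]
tcp_rot: [81.2, 89.6, -6.9]
wrist_force: [1.3, -0.2, -0.9]
opening: 0.0856
t 18.48 q [ -9.6  14.8  27.9 102.8   0.   78.4] p [ 0.598  -0.1015  0.3094] F [ 1.3 -0.2 -0.9] open 0.0856
[[0.006, 0.999, 0.034], [-0.001, 0.034, -0.999], [-1.0, 0.006, 0.001]]
w 0.76 148 201 [ 0.4317 -0.1733  0.    ]
w 0.57 147 83 [0.4421 0.0006 0.    ]
w 0.51 142 246 [ 0.4167 -0.2529  0.    ]
t 0.56 227 190 [0.6386 0.097  0.    ]
t 0.5 258 247 [ 0.4331 -0.0082  0.    ]
t 0.43 352 259 [ 0.3837 -0.3341  0.    ]
t 0.37 330 251 [ 0.4149 -0.2606  0.    ]
```

View pics/w5.png

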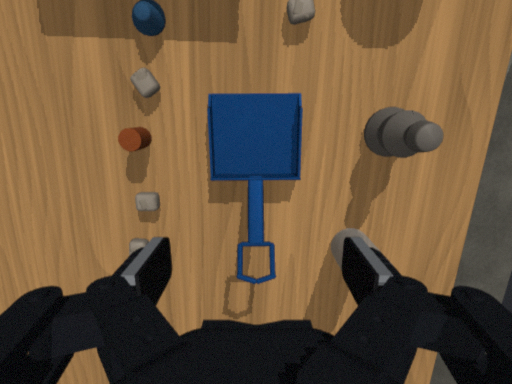

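View pics/t5.png

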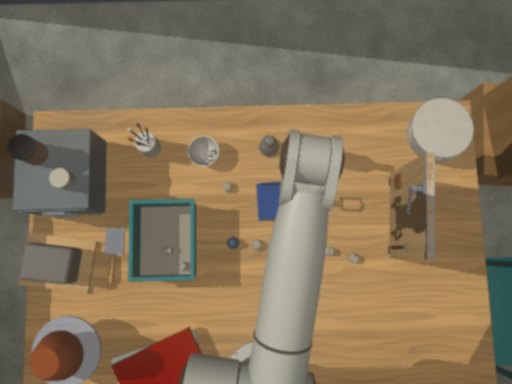

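```bash
cat > strays.py <<'E'
from kin import *; from look import save
import cv2
def find(p,zt=0.022,amin=60,dbg=False):
    hsv=cv2.cvtColor(p['frame'],cv2.COLOR_RGB2HSV)
    m=((hsv[...,1]<60)&(hsv[...,2]>70)).astype(np.uint8)
    m=cv2.morphologyEx(m,cv2.MORPH_OPEN,np.ones((3,3),np.uint8))
    n,l,st,c=cv2.connectedComponentsWithStats(m)
    out=[]
    for i in range(1,n):
        x,y,w,h,a=st[i]
        if a<amin or a>9000: continue
        cs,_=cv2.findContours((l==i).astype(np.uint8),cv2.RETR_EXTERNAL,cv2.CHAIN_APPROX_NONE)
        pts=np.array([onz(p,u,v,0.012)[:2] for u,v in cs[0][:,0]],np.float32)*1000
        (cx,cy),(w2,h2),ang=cv2.minAreaRect(pts)
        if max(w2,h2)>75 or min(w2,h2)<15: continue
        if w2<h2: w2,h2,ang=h2,w2,ang+90
        # ang = azimuth of long axis
        out.append((round(cx/1000,4),round(cy/1000,4),round(w2),round(h2),round((ang+90)%180-90,1),(int(c[i][0]),int(c[i][1])),bool(x<=0 or y<=0 or x+w>=512 or y+h>=384)))
    return out
if __name__=='__main__':
    show()
    p=wristcam(); 
    import sys
    save(sys.argv[1],p)
    for o in find(p): print(o)
E
python3 strays.py w6
```

```text
t 18.68 q [ -9.8  14.9  27.5 102.7  -0.   78.4] p [ 0.597  -0.1033  0.3037] F [ 0.1 -0.2 -0.5] open 0.0852
[[-0.002, 1.0, 0.031], [0.0, 0.031, -1.0], [-1.0, -0.002, -0.0]]
(0.651, 0.0942, 34, 19, 1.8, (303, 7), True)
(0.4422, 0.0018, 32, 28, -54.3, (145, 80), False)
(0.4345, -0.1708, 35, 27, 1.9, (148, 201), False)
(0.9562, -0.4948, 32, 16, 1.9, (445, 380), True)
```

```bash
cat > go.py <<'E'
import sys
from kin import *
x,y,z,az=map(float,sys.argv[1:5]); a=np.radians(az)
print(row([x,y,z],rot([0,0,-1],[np.cos(a),np.sin(a),0])))
E
python3 go.py .442 .002 .12 36; python3 go.py .442 .002 .022 36
```

```text
[-34.2, -0.1, 0.1, 0.1841, -0.1511, -0.1101]
[-34.2, -0.1, 0.1, 0.2821, -0.1508, -0.1101]
```

```bash
python3 -m handwheel '[[-10,0,0,0.03,-0.04,-0.03,-0.2],[-20,0,0,0.07,-0.08,-0.06,-0.2],[-30,0,0,0.11,-0.12,-0.09,-0.2],[-34.2,0,0,0.16,-0.151,-0.11,-0.2],[-34.2,0,0,0.184,-0.151,-0.11,-0.2],[-34.2,0,0,0.23,-0.151,-0.11,-0.2],[-34.2,0,0,0.265,-0.151,-0.11,-0.2],[-34.2,0,0,0.282,-0.151,-0.11,-0.2],[-34.2,0,0,0.282,-0.151,-0.11,-0.2],[-34.2,0,0,0.282,-0.151,-0.11,1],[-34.2,0,0,0.282,-0.151,-0.11,1],[-34.2,0,0,0.282,-0.151,-0.11,1],[-34.2,0,0,0.282,-0.151,-0.11,1],[-34.2,0,0,0.282,-0.151,-0.11,1],[-34.2,0,0,0.22,-0.151,-0.11,1],[-34.2,0,0,0.16,-0.151,-0.11,1],[-34.2,0,0,0.1,-0.151,-0.11,1],[-34.2,0,0,0.1,-0.151,-0.11,1]]' 40
python3 strays.py w7;python3 go.py .466 .28 .2 60
```

```text
time: 20.98
ee_pos: [0.4446, 0.0023, 0.2107]
tcp_rot: [54.0, 89.5, 0.0]
wrist_force: [-0.0, 0.1, -1.7]
opening: 0.027
t 20.98 q [  0.3 -10.5  -9.2  90.8  -0.   54.3] p [0.4446 0.0023 0.2107] F [-0.   0.1 -1.7] open 0.027
[[0.008, 0.809, 0.588], [0.0, 0.588, -0.809], [-1.0, 0.007, 0.005]]
(0.652, 0.0976, 38, 27, 14.8, (443, 209), False)
(0.4595, -0.1007, 54, 15, -65.1, (217, 245), False)
(0.5395, -0.0423, 54, 16, -42.1, (295, 244), False)
(0.4297, -0.1586, 21, 16, 47.8, (169, 268), False)
[-24.0, 0.2, -0.2, 0.008, 0.1813, -0.2116]
```

View pics/w7.png

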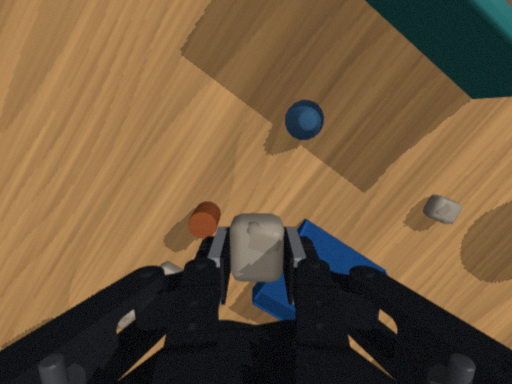

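```bash
python3 -m handwheel '[[-8,0,0,0,0.04,-0.047,1],[-16,0,0,0,0.08,-0.093,1],[-24,0,0,0,0.12,-0.14,1],[-24,0,0,0,0.16,-0.187,1],[-24,0,0,0.03,0.181,-0.212,1],[-24,0,0,0.09,0.181,-0.212,1],[-24,0,0,0.11,0.181,-0.212,1],[-24,0,0,0.11,0.181,-0.212,-0.2],[-24,0,0,0.11,0.181,-0.212,-0.2],[-24,0,0,0.11,0.181,-0.212,-0.2],[-24,0,0,0.05,0.181,-0.212,-0.2],[-24,0,0,-0.01,0.181,-0.212,-0.2],[-24,0,0,-0.06,0.14,-0.17,-0.2]]' 40
python3 strays.py w8;python3 go.py .652 .0976 .1 -75;python3 go.py .652 .0976 .1 105
```

```text
time: 22.65
ee_pos: [0.4581, 0.2341, 0.2593]
tcp_rot: [60.6, 89.8, 30.7]
wrist_force: [0.8, 0.3, -0.6]
opening: 0.0513
t 22.65 q [27.1  0.1  6.  95.7  0.  56.9] p [0.4581 0.2341 0.2593] F [ 0.8  0.3 -0.6] open 0.0513
[[0.003, 0.498, 0.867], [0.002, 0.867, -0.498], [-1.0, 0.003, 0.002]]
(0.5127, 0.0901, 71, 20, -49.7, (188, 249), False)
(0.4349, -0.1701, 43, 33, -86.5, (11, 287), True)
(0.6456, 0.1018, 37, 28, 47.8, (241, 315), False)
[135.0, -0.3, -0.6, 0.1664, -0.0183, 0.2332]
[-45.0, 0.5, -0.2, 0.1664, -0.0183, 0.2332]
```

View pics/w8.png

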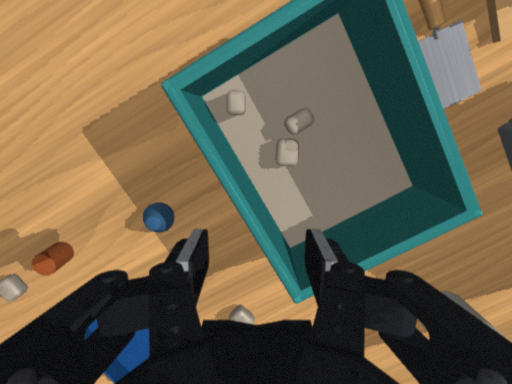

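```bash
python3 -m handwheel '[[-11,0,0,0.02,-0.004,0.05,-0.2],[-22,0,0,0.04,-0.008,0.11,-0.2],[-33,0,0,0.06,-0.012,0.17,-0.2],[-44,0,0,0.07,-0.018,0.22,-0.2],[-45,0,0,0.07,-0.018,0.233,-0.2],[-45,0,0,0.07,-0.018,0.233,-0.2],[-45,0,0,0.07,-0.018,0.233,-0.2]]' 40
python3 strays.py w9
```

```text
time: 23.58
ee_pos: [0.6501, 0.1014, 0.1867]
tcp_rot: [0.7, 90.0, 15.6]
wrist_force: [-0.1, -0.0, 0.5]
opening: 0.051
t 23.57 q [ 8.9 19.3 19.9 90.5  0.  -6.1] p [0.6501 0.1014 0.1867] F [-0.1 -0.   0.5] open 0.051
[[0.001, -0.258, 0.966], [0.0, 0.966, 0.258], [-1.0, 0.0, 0.001]]
(0.6501, 0.0969, 33, 27, 15.0, (253, 178), False)
(0.7761, -0.0376, 53, 30, 44.4, (111, 251), False)
(0.8161, -0.085, 66, 44, -39.6, (69, 271), False)
(0.872, -0.1185, 70, 25, -40.0, (33, 309), False)
```

View pics/w9.png

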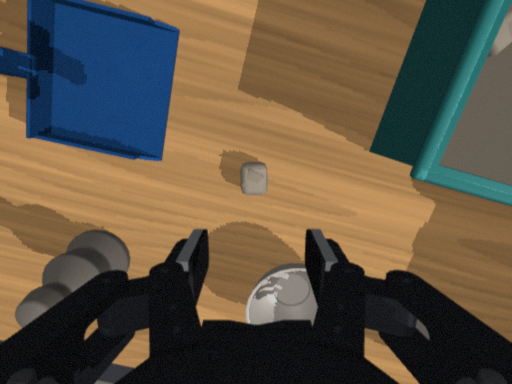

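```bash
python3 -m handwheel '[[0,0,0,0.05,-0.004,-0.001,-0.2],[0,0,0,0.11,-0.004,-0.001,-0.2],[0,0,0,0.15,-0.004,-0.001,-0.2],[0,0,0,0.165,-0.004,-0.001,-0.2],[0,0,0,0.165,-0.004,-0.001,-0.2],[0,0,0,0.165,-0.004,-0.001,1],[0,0,0,0.165,-0.004,-0.001,1],[0,0,0,0.165,-0.004,-0.001,1],[0,0,0,0.165,-0.004,-0.001,1],[0,0,0,0.165,-0.004,-0.001,1],[0,0,0,0.11,-0.004,-0.001,1],[0,0,0,0.05,-0.004,-0.001,1],[0,0,0,-0.015,-0.004,-0.001,1],[0,0,0,-0.015,-0.004,-0.001,1]]' 40
python3 strays.py w10;python3 go.py .50 .31 .2 105;
```

```text
time: 25.38
ee_pos: [0.6525, 0.0971, 0.2084]
tcp_rot: [-6.6, 89.4, 8.4]
wrist_force: [0.3, -0.1, -1.1]
opening: 0.0267
t 25.38 q [ 8.5 19.3 22.2 92.3 -0.  -6.5] p [0.6525 0.0971 0.2084] F [ 0.3 -0.1 -1.1] open 0.0267
[[0.011, -0.259, 0.966], [0.002, 0.966, 0.259], [-1.0, -0.001, 0.011]]
[0.0, 0.4, 0.0, 0.0044, 0.245, -0.0915]
```

```bash
python3 -m handwheel '[[0,0,0,0,0.05,-0.02,1],[0,0,0,0,0.11,-0.04,1],[0,0,0,0,0.17,-0.065,1],[0,0,0,0,0.22,-0.085,1],[0,0,0,0.04,0.245,-0.092,1],[0,0,0,0.09,0.245,-0.092,1],[0,0,0,0.11,0.245,-0.092,1],[0,0,0,0.11,0.245,-0.092,-0.2],[0,0,0,0.11,0.245,-0.092,-0.2],[0,0,0,0.11,0.245,-0.092,-0.2],[0,0,0,0.05,0.245,-0.092,-0.2],[0,0,0,-0.01,0.245,-0.092,-0.2],[0,0,0,-0.04,0.2,-0.1,-0.2]]' 40
python3 strays.py w11;python3 go.py .434 -.171 .2 92
```

```text
time: 27.05
ee_pos: [0.5027, 0.2656, 0.2451]
tcp_rot: [16.2, 89.7, 31.4]
wrist_force: [0.5, -0.2, -0.5]
opening: 0.0515
t 27.05 q [27.8  7.1 11.9 94.4  0.  12.7] p [0.5027 0.2656 0.2451] F [ 0.5 -0.2 -0.5] open 0.0515
[[0.005, -0.262, 0.965], [0.003, 0.965, 0.262], [-1.0, 0.002, 0.005]]
(0.6348, 0.2033, 67, 19, -4.6, (188, 248), False)
(0.7885, -0.0277, 65, 28, 1.6, (8, 301), True)
[13.0, 0.5, -0.1, 0.0474, -0.3989, -0.1793]
```

View pics/w11.png

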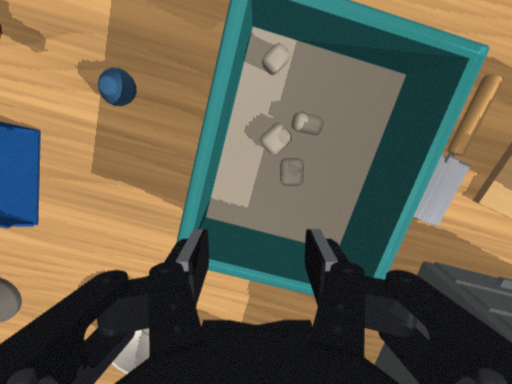

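Four in the tub. On to the next stray; hover and look.

```bash
python3 -m handwheel '[[4,0,0,0.01,-0.055,-0.025,-0.2],[8,0,0,0.02,-0.11,-0.05,-0.2],[13,0,0,0.03,-0.165,-0.075,-0.2],[13,0,0,0.04,-0.22,-0.1,-0.2],[13,0,0,0.047,-0.275,-0.125,-0.2],[13,0,0,0.047,-0.33,-0.15,-0.2],[13,0,0,0.047,-0.38,-0.17,-0.2],[13,0,0,0.047,-0.399,-0.179,-0.2],[13,0,0,0.047,-0.399,-0.179,-0.2],[13,0,0,0.047,-0.399,-0.179,-0.2]]' 40
python3 strays.py w12
```

```text
time: 28.35
ee_pos: [0.4328, -0.1672, 0.1944]
tcp_rot: [-7.9, 90.0, -5.9]
wrist_force: [-0.3, 0.5, -0.5]
opening: 0.0511
t 28.35 q [-21.1  -7.6  -8.5  89.1   0.  -23.1] p [ 0.4328 -0.1672  0.1944] F [-0.3  0.5 -0.5] open 0.0511
[[0.001, -0.035, 0.999], [-0.0, 0.999, 0.035], [-1.0, -0.0, 0.001]]
(0.3881, -0.3369, 36, 29, 59.4, (96, 129), False)
(0.4154, -0.2521, 34, 28, 87.1, (179, 158), False)
(0.4348, -0.17, 34, 26, 1.3, (254, 178), False)
```

View pics/w12.png

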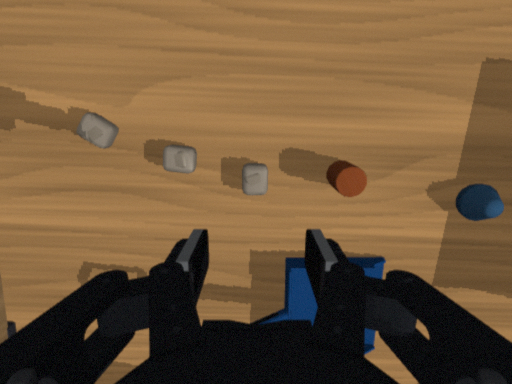

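```bash
python3 -m handwheel '[[0,0,0,0.05,-0.003,0.002,-0.2],[0,0,0,0.11,-0.003,0.002,-0.2],[0,0,0,0.155,-0.003,0.002,-0.2],[0,0,0,0.172,-0.003,0.002,-0.2],[0,0,0,0.172,-0.003,0.002,-0.2],[0,0,0,0.172,-0.003,0.002,1],[0,0,0,0.172,-0.003,0.002,1],[0,0,0,0.172,-0.003,0.002,1],[0,0,0,0.172,-0.003,0.002,1],[0,0,0,0.172,-0.003,0.002,1],[0,0,0,0.11,-0.003,0.002,1],[0,0,0,0.05,-0.003,0.002,1],[0,0,0,-0.01,-0.003,0.002,1],[0,0,0,-0.01,-0.003,0.002,1]]' 40
python3 strays.py w13;python3 go.py .41 .3 .2 92;
```

```text
time: 30.15
ee_pos: [0.4366, -0.1713, 0.2101]
tcp_rot: [-23.4, 89.5, -21.4]
wrist_force: [0.1, -1.0, -1.4]
opening: 0.0272
t 30.15 q [-21.4  -7.3  -6.4  90.3  -0.  -23.4] p [ 0.4366 -0.1713  0.2101] F [ 0.1 -1.  -1.4] open 0.0272
[[0.009, -0.035, 0.999], [-0.003, 0.999, 0.035], [-1.0, -0.004, 0.009]]
(0.3882, -0.3368, 37, 29, 60.0, (108, 124), False)
(0.4151, -0.2518, 34, 28, 87.4, (186, 151), False)
[0.0, 0.3, 0.1, 0.006, 0.4716, -0.0094]
```

```bash
python3 -m handwheel '[[0,0,0,0,0.06,-0.001,1],[0,0,0,0,0.12,-0.002,1],[0,0,0,0,0.18,-0.003,1],[0,0,0,0,0.24,-0.005,1],[0,0,0,0,0.3,-0.006,1],[0,0,0,0,0.36,-0.007,1],[0,0,0,0,0.42,-0.009,1],[0,0,0,0.02,0.465,-0.009,1],[0,0,0,0.07,0.471,-0.009,1],[0,0,0,0.115,0.471,-0.009,1],[0,0,0,0.115,0.471,-0.009,-0.2],[0,0,0,0.115,0.471,-0.009,-0.2],[0,0,0,0.115,0.471,-0.009,-0.2],[0,0,0,0.06,0.471,-0.009,-0.2],[0,0,0,-0.005,0.471,-0.009,-0.2],[8,0,0,-0.02,0.43,-0.009,-0.2],[16,0,0,-0.02,0.37,-0.009,-0.2]]' 40
python3 strays.py w14;python3 go.py .415 -.252 .2 -3
```

```text
time: 32.33
ee_pos: [0.4137, 0.1989, 0.2274]
tcp_rot: [39.7, 89.7, 25.6]
wrist_force: [0.9, -1.0, 0.0]
opening: 0.0514
t 32.33 q [25.7 -8.2 -5.3 92.5 -0.  39.8] p [0.4137 0.1989 0.2274] F [ 0.9 -1.   0. ] open 0.0514
[[0.005, 0.244, 0.97], [0.002, 0.97, -0.244], [-1.0, 0.004, 0.004]]
(0.7767, 0.3454, 25, 21, 75.7, (408, 378), True)
[78.3, 0.2, -0.2, 0.0274, -0.43, 0.1148]
```

View pics/w14.png

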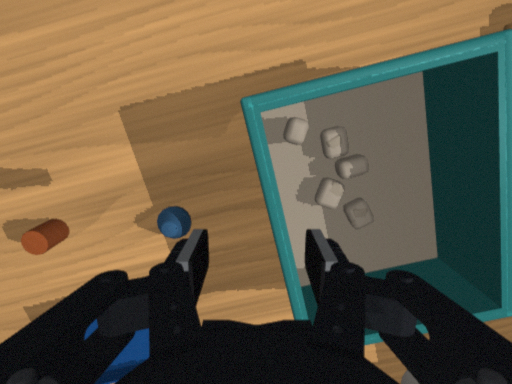

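Five in the tub. Next D.

```bash
python3 -m handwheel '[[10,0,0,0,-0.055,0.015,-0.2],[20,0,0,0,-0.11,0.03,-0.2],[30,0,0,0,-0.165,0.045,-0.2],[40,0,0,0.01,-0.22,0.06,-0.2],[50,0,0,0.02,-0.275,0.075,-0.2],[60,0,0,0.027,-0.33,0.09,-0.2],[70,0,0,0.027,-0.385,0.105,-0.2],[78.3,0,0,0.027,-0.43,0.115,-0.2],[78.3,0,0,0.027,-0.43,0.115,-0.2],[78.3,0,0,0.027,-0.43,0.115,-0.2]]' 40
python3 strays.py w15
```

```text
time: 33.62
ee_pos: [0.4204, -0.2461, 0.1979]
tcp_rot: [75.7, 89.9, -16.5]
wrist_force: [-0.4, 0.8, 0.3]
opening: 0.0511
t 33.62 q [-30.3  -4.4  -5.2  89.2   0.   61.9] p [ 0.4204 -0.2461  0.1979] F [-0.4  0.8  0.3] open 0.0511
[[0.001, 0.999, -0.039], [-0.0, -0.039, -0.999], [-1.0, 0.001, 0.0]]
(0.415, -0.2519, 34, 26, 83.2, (251, 181), False)
(0.3363, -0.3304, 58, 17, 67.1, (188, 248), False)
(0.4989, -0.3367, 58, 17, -72.0, (324, 248), False)
(0.3883, -0.3369, 37, 27, 61.3, (231, 251), False)
```

```bash
python3 -m handwheel '[[2,0,0,0.05,-0.005,0.006,-0.2],[2,0,0,0.11,-0.005,0.006,-0.2],[2,0,0,0.16,-0.005,0.006,-0.2],[2,0,0,0.176,-0.005,0.006,-0.2],[2,0,0,0.176,-0.005,0.006,-0.2],[2,0,0,0.176,-0.005,0.006,1],[2,0,0,0.176,-0.005,0.006,1],[2,0,0,0.176,-0.005,0.006,1],[2,0,0,0.176,-0.005,0.006,1],[2,0,0,0.176,-0.005,0.006,1],[2,0,0,0.11,-0.005,0.006,1],[2,0,0,0.05,-0.005,0.006,1],[2,0,0,-0.01,-0.005,0.006,1],[2,0,0,-0.01,-0.005,0.006,1]]' 40
python3 strays.py w16;python3 go.py .46 .25 .2 50;
```

```text
time: 35.42
ee_pos: [0.4169, -0.253, 0.2135]
tcp_rot: [62.8, 89.4, -31.5]
wrist_force: [0.7, 0.5, -0.8]
opening: 0.0275
t 35.42 q [-31.3  -4.7  -3.7  90.4  -0.   63. ] p [ 0.4169 -0.253   0.2135] F [ 0.7  0.5 -0.8] open 0.0275
[[0.009, 0.997, -0.075], [-0.005, -0.075, -0.997], [-1.0, 0.009, 0.005]]
(0.3625, -0.3422, 55, 16, 73.9, (217, 245), False)
(0.4621, -0.3499, 55, 16, -82.4, (295, 244), False)
[-54.3, 0.3, -0.2, 0.0091, 0.006, -0.5045]
```

```bash
python3 -m handwheel '[[-7,0,0,0,0.001,-0.06,1],[-14,0,0,0,0.001,-0.12,1],[-21,0,0,0,0.002,-0.18,1],[-28,0,0,0,0.003,-0.24,1],[-35,0,0,0,0.004,-0.3,1],[-42,0,0,0,0.005,-0.36,1],[-49,0,0,0,0.006,-0.42,1],[-54,0,0,0.005,0.006,-0.48,1],[-54,0,0,0.01,0.006,-0.534,1],[-54,0,0,0.06,0.006,-0.535,1],[-54,0,0,0.115,0.006,-0.535,1],[-54,0,0,0.115,0.006,-0.535,1],[-54,0,0,0.115,0.006,-0.535,-0.2],[-54,0,0,0.115,0.006,-0.535,-0.2],[-54,0,0,0.115,0.006,-0.535,-0.2],[-54,0,0,0.06,0.006,-0.535,-0.2],[-54,0,0,0,0.006,-0.535,-0.2],[-50,0,0,-0.02,0.006,-0.49,-0.2],[-44,0,0,-0.02,0.006,-0.43,-0.2]]' 40
python3 strays.py w17;python3 go.py .388 -.337 .2 -29
```

```text
time: 37.85
ee_pos: [0.454, 0.1763, 0.2299]
tcp_rot: [71.4, 89.7, 21.0]
wrist_force: [0.5, -1.5, -0.8]
opening: 0.0516
t 37.85 q [21.2 -4.3 -1.5 92.5 -0.  71.6] p [0.454  0.1763 0.2299] F [ 0.5 -1.5 -0.8] open 0.0516
[[0.005, 0.77, 0.638], [0.002, 0.638, -0.77], [-1.0, 0.005, 0.002]]
(0.4518, 0.0392, 65, 18, -70.5, (188, 248), False)
(0.59, 0.1541, 64, 19, -30.0, (324, 248), False)
[68.2, 0.1, -0.2, 0.03, -0.3708, 0.3525]
```

View pics/w17.png

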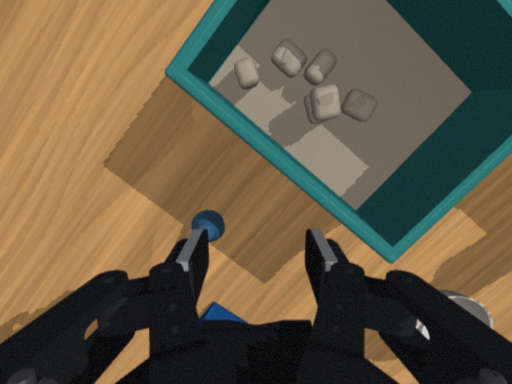

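```bash
python3 -m handwheel '[[7,0,0,0,-0.035,0.035,-0.2],[14,0,0,0,-0.075,0.07,-0.2],[21,0,0,0,-0.115,0.11,-0.2],[28,0,0,0,-0.155,0.15,-0.2],[35,0,0,0,-0.195,0.19,-0.2],[42,0,0,0.01,-0.235,0.225,-0.2],[49,0,0,0.02,-0.275,0.26,-0.2],[56,0,0,0.03,-0.31,0.295,-0.2],[63,0,0,0.03,-0.345,0.33,-0.2],[68.2,0,0,0.03,-0.371,0.352,-0.2],[68.2,0,0,0.03,-0.371,0.352,-0.2],[68.2,0,0,0.03,-0.371,0.352,-0.2]]' 40
python3 strays.py w18
```

```text
time: 39.4
ee_pos: [0.3928, -0.3312, 0.1974]
tcp_rot: [107.9, 90.0, -10.6]
wrist_force: [0.2, -0.2, 0.4]
opening: 0.0512
t 39.4 q [-40.1  -0.8  -1.7  89.    0.   78.3] p [ 0.3928 -0.3312  0.1974] F [ 0.2 -0.2  0.4] open 0.0512
[[0.0, 0.879, -0.477], [-0.0, -0.477, -0.879], [-1.0, 0.0, -0.0]]
(0.4145, -0.3525, 33, 27, 61.6, (281, 183), False)
(0.2812, -0.3694, 58, 16, 40.5, (188, 248), False)
(0.4239, -0.447, 58, 17, 81.4, (324, 248), False)
```

View pics/w18.png

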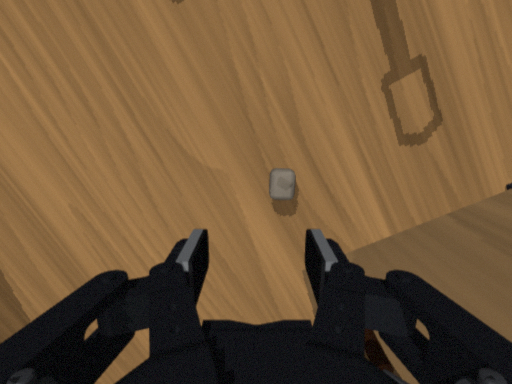

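```bash
python3 -m handwheel '[[0,0,0,0.04,0.029,0.0085,-0.2],[0,0,0,0.1,0.029,0.0085,-0.2],[0,0,0,0.15,0.029,0.0085,-0.2],[0,0,0,0.175,0.029,0.0085,-0.2],[0,0,0,0.175,0.029,0.0085,-0.2],[0,0,0,0.175,0.029,0.0085,1],[0,0,0,0.175,0.029,0.0085,1],[0,0,0,0.175,0.029,0.0085,1],[0,0,0,0.175,0.029,0.0085,1],[0,0,0,0.175,0.029,0.0085,1],[0,0,0,0.11,0.029,0.0085,1],[0,0,0,0.05,0.015,0,1],[0,0,0,-0.01,0,0,1],[0,0,0,-0.01,0,0,1]]' 40
python3 strays.py w19;python3 go.py .52 .33 .2 50;
```

```text
time: 41.2
ee_pos: [0.3937, -0.3322, 0.2133]
tcp_rot: [78.2, 89.4, -40.3]
wrist_force: [0.9, 0.2, 0.0]
opening: 0.027
t 41.2 q [-40.2  -1.   -0.1  90.3  -0.   78.3] p [ 0.3937 -0.3322  0.2133] F [0.9 0.2 0. ] open 0.027
[[0.007, 0.879, -0.477], [-0.006, -0.477, -0.879], [-1.0, 0.009, 0.002]]
(0.3092, -0.39, 53, 16, 49.5, (217, 244), False)
(0.3962, -0.4385, 55, 16, 73.4, (295, 245), False)
[-78.5, 0.3, -0.2, 0.0084, -0.2046, -0.6422]
```

View pics/w19.png

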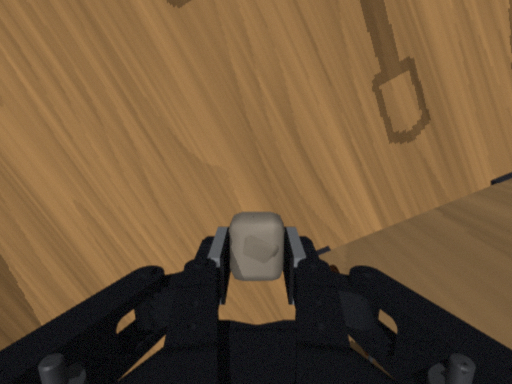

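```bash
python3 -m handwheel '[[-8,0,0,0,-0.017,-0.055,1],[-16,0,0,0,-0.034,-0.11,1],[-24,0,0,0,-0.052,-0.165,1],[-32,0,0,0,-0.07,-0.22,1],[-40,0,0,0,-0.087,-0.275,1],[-48,0,0,0,-0.105,-0.33,1],[-56,0,0,0,-0.122,-0.385,1],[-64,0,0,0,-0.14,-0.44,1],[-72,0,0,0,-0.157,-0.495,1],[-78,0,0,0,-0.175,-0.55,1],[-78,0,0,0,-0.192,-0.605,1],[-78,0,0,0.01,-0.204,-0.642,1],[-78,0,0,0.06,-0.204,-0.642,1],[-78,0,0,0.11,-0.204,-0.642,1],[-78,0,0,0.11,-0.204,-0.642,-0.2],[-78,0,0,0.11,-0.204,-0.642,-0.2],[-78,0,0,0.11,-0.204,-0.642,-0.2],[-78,0,0,0.05,-0.204,-0.642,-0.2],[-78,0,0,0,-0.204,-0.642,-0.2],[-78,0,0,-0.05,-0.2,-0.58,-0.2]]' 40
python3 strays.py w20; python3 - <<'E'
from kin import *; from look import save
save('s20',bot.camera('side'))
E
```

```text
time: 43.75
ee_pos: [0.5001, 0.2871, 0.2492]
tcp_rot: [73.3, 89.8, 32.9]
wrist_force: [1.3, -0.8, -0.1]
opening: 0.0512
t 43.75 q [29.9  8.5 13.8 95.1  0.  70.2] p [0.5001 0.2871 0.2492] F [ 1.3 -0.8 -0.1] open 0.0512
[[0.003, 0.648, 0.762], [0.002, 0.762, -0.648], [-1.0, 0.003, 0.001]]
(0.5252, 0.1412, 69, 20, -60.6, (188, 249), False)
(0.6479, 0.2862, 68, 20, -19.7, (324, 248), False)
```

View pics/w20.png

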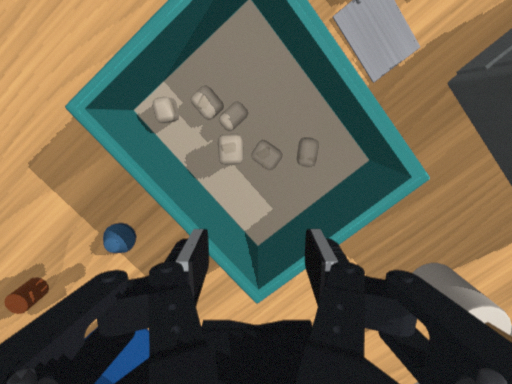

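View pics/s20.png

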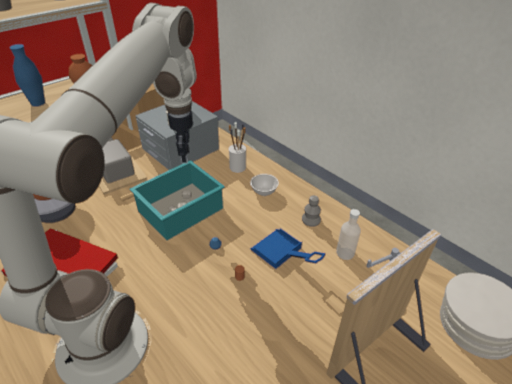

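```bash
python3 go.py .53 -.37 .43 -5
```

```text
[54.4, -0.0, -0.6, -0.1785, -0.4756, 0.4493]
```

```bash
python3 -m handwheel '[[5,0,0,-0.03,-0.04,0.04,-0.2],[10,0,0,-0.06,-0.08,0.075,-0.2],[15,0,0,-0.09,-0.12,0.113,-0.2],[20,0,0,-0.11,-0.16,0.15,-0.2],[25,0,0,-0.13,-0.2,0.19,-0.2],[30,0,0,-0.15,-0.24,0.227,-0.2],[35,0,0,-0.17,-0.28,0.265,-0.2],[40,0,0,-0.178,-0.32,0.3,-0.2],[45,0,0,-0.178,-0.36,0.34,-0.2],[50,0,0,-0.178,-0.4,0.38,-0.2],[54.4,0,0,-0.178,-0.44,0.415,-0.2],[54.4,0,0,-0.178,-0.475,0.449,-0.2],[54.4,0,0,-0.178,-0.475,0.449,-0.2],[54.4,0,0,-0.178,-0.475,0.449,-0.2]]' 40
python3 - <<'E'
from kin import *; from look import save
show()
p=wristcam(); save('w21',p); t=bot.camera('top')
for nm in ['hook_tip','hook_hinge']:
    for q,n in((p,'w'),(t,'t')):
      for x in bot.tip_of(nm,q)[:2]:
        u,v=np.array(x['centre'])*[512,384]; print(nm,n,round(x['conf'],2),round(u),round(v),np.round(onz(q,u,v,.305),4))
E
```

```text
time: 45.6
ee_pos: [0.5312, -0.3659, 0.4236]
tcp_rot: [65.5, 89.8, -29.5]
wrist_force: [-0.2, 0.1, -0.0]
opening: 0.0509
t 45.6 q [-34.6  35.2  70.8 125.3   0.   60.3] p [ 0.5312 -0.3659  0.4236] F [-0.2  0.1 -0. ] open 0.0509
[[0.003, 0.996, -0.086], [-0.001, -0.086, -0.996], [-1.0, 0.003, 0.001]]
hook_tip w 0.83 246 256 [ 0.5165 -0.4272  0.305 ]
hook_tip t 0.46 279 250 [ 0.4214 -0.0598  0.305 ]
hook_hinge w 0.68 322 272 [ 0.5873 -0.4503  0.305 ]
hook_hinge t 0.67 174 241 [0.4541 0.2341 0.305 ]
hook_hinge t 0.58 411 188 [ 0.5891 -0.4486  0.305 ]
```

View pics/w21.png

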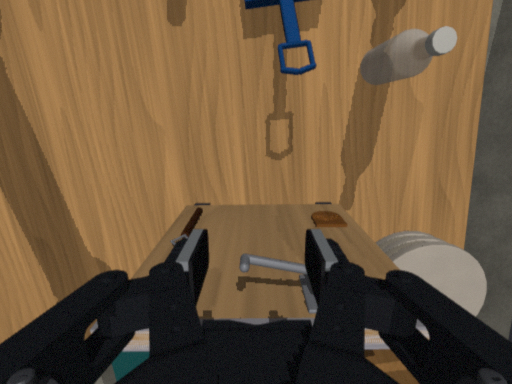

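```bash
python3 go.py .5165 -.427 .331 -5
```

```text
[0.2, 0.1, -0.3, 0.0938, -0.01, 0.0627]
```

```bash
python3 -m handwheel '[[0,0,0,0.04,-0.01,0,-0.2],[0,0,0,0.045,-0.01,0.035,-0.2],[0,0,0,0.05,-0.01,0.063,-0.2],[0,0,0,0.05,-0.01,0.063,-0.2],[0,0,0,0.05,-0.01,0.063,-0.2]]' 25
python3 - <<'E'
from kin import *; from look import save
show()
p=wristcam(); save('w22',p)
for nm in ['hook_tip','hook_hinge']:
      for x in bot.tip_of(nm,p)[:2]:
        u,v=np.array(x['centre'])*[512,384]; print(nm,round(x['conf'],2),round(u),round(v),np.round(onz(p,u,v,.305),4))
E
python3 go.py .5165 -.427 .331 -5
```

```text
time: 46.52
ee_pos: [0.5164, -0.4275, 0.3742]
tcp_rot: [60.5, 89.8, -34.4]
wrist_force: [0.3, 0.5, 1.4]
opening: 0.0511
t 46.52 q [-39.6  32.1  59.3 116.9   0.   55.2] p [ 0.5164 -0.4275  0.3742] F [0.3 0.5 1.4] open 0.0511
[[0.003, 0.996, -0.085], [-0.002, -0.085, -0.996], [-1.0, 0.004, 0.002]]
hook_tip 0.96 253 211 [ 0.5141 -0.4281  0.305 ]
hook_tip 0.4 404 16 [ 0.615  -0.3134  0.305 ]
hook_hinge 0.56 357 233 [ 0.5879 -0.4512  0.305 ]
[0.2, 0.1, -0.2, 0.0429, -0.0001, -0.0002]
```

View pics/w22.png

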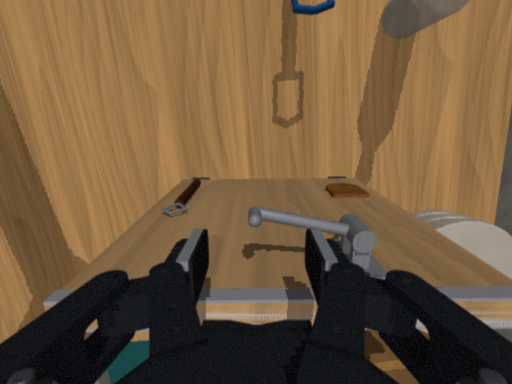

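```bash
python3 -m handwheel '[[0,0,0,0.02,-0.001,0,-0.2],[0,0,0,0.035,-0.001,0,-0.2],[0,0,0,0.042,-0.001,0,-0.2],[0,0,0,0.042,-0.001,0,-0.2],[0,0,0,0.042,-0.001,0,1],[0,0,0,0.042,-0.001,0,1],[0,0,0,0.042,-0.001,0,1],[0,0,0,0.042,-0.001,0,1],[0,0,0,0.042,-0.001,0,1],[0,0,0,0.042,-0.001,0,1]]' 25
python3 - <<'E'
from kin import *; from look import save
show()
p=wristcam(); save('w23',p)
P,R=cur(); h=np.array([.587,-.450]); v=P[:2]-h; print(np.linalg.norm(v),np.degrees(np.arctan2(v[1],v[0])))
a0=np.degrees(np.arctan2(v[1],v[0])); r=np.linalg.norm(v)
for a in list(np.arange(a0,84,-10))+[87,84,82,80]:
    q=h+r*np.array([np.cos(np.radians(a)),np.sin(np.radians(a))]); print(round(a,1),row([*q,P[2]],R))
E
```

```text
time: 47.92
ee_pos: [0.5151, -0.428, 0.3311]
tcp_rot: [57.0, 89.9, -37.9]
wrist_force: [-0.0, -0.6, 4.6]
opening: 0.007
t 47.92 q [-39.7  27.2  46.8 109.4   0.   55.2] p [ 0.5151 -0.428   0.3311] F [-0.  -0.6  4.6] open 0.007
[[0.002, 0.996, -0.085], [-0.001, -0.085, -0.996], [-1.0, 0.002, 0.001]]
0.07521596744198328 163.02530940008776
163.0 [0.0, 0.0, 0.0, 0.0, 0.0, 0.0]
153.0 [0.0, 0.0, 0.0, -0.0, 0.0039, -0.0125]
143.0 [0.0, 0.0, 0.0, -0.0, 0.0098, -0.0242]
133.0 [0.0, 0.0, 0.0, -0.0, 0.0177, -0.0347]
123.0 [0.0, 0.0, 0.0, -0.0, 0.0273, -0.0436]
113.0 [0.0, 0.0, 0.0, 0.0, 0.0383, -0.0507]
103.0 [0.0, 0.0, 0.0, 0.0, 0.0504, -0.0558]
93.0 [0.0, 0.0, 0.0, 0.0, 0.0632, -0.0588]
87 [0.0, 0.0, 0.0, 0.0001, 0.0711, -0.0594]
84 [0.0, 0.0, 0.0, 0.0001, 0.075, -0.0595]
82 [0.0, 0.0, 0.0, 0.0001, 0.0776, -0.0594]
80 [0.0, 0.0, 0.0, 0.0001, 0.0802, -0.0592]
```

View pics/w23.png

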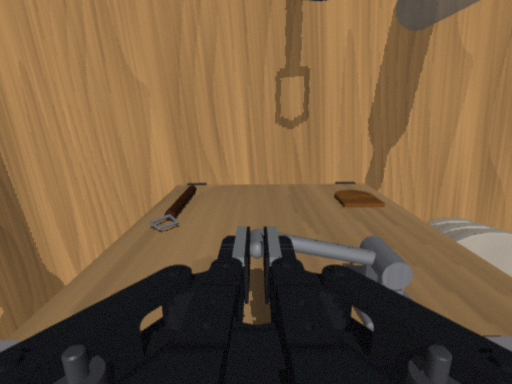

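Gripped on the upturned end (opening 7 mm). Swing it along the arc to its stop, slowly at the end.

```bash
python3 -m handwheel '[[0,0,0,0,0.0015,-0.006,1],[0,0,0,0,0.004,-0.0125,1],[0,0,0,0,0.0065,-0.0185,1],[0,0,0,0,0.0098,-0.0242,1],[0,0,0,0,0.0135,-0.0297,1],[0,0,0,0,0.0177,-0.0347,1],[0,0,0,0,0.0223,-0.0393,1],[0,0,0,0,0.0273,-0.0436,1],[0,0,0,0,0.0327,-0.0474,1],[0,0,0,0,0.0383,-0.0507,1],[0,0,0,0,0.0443,-0.0535,1],[0,0,0,0,0.0504,-0.0558,1],[0,0,0,0,0.0567,-0.0575,1],[0,0,0,0,0.0632,-0.0588,1],[0,0,0,0,0.07,-0.0593,1],[0,0,0,0,0.0737,-0.0595,1],[0,0,0,0,0.0737,-0.0595,1]]' 25
python3 - <<'E'
from kin import *
show()
E
```

```text
time: 50.1
ee_pos: [0.5931, -0.3743, 0.3309]
tcp_rot: [-108.3, 90.0, 156.9]
wrist_force: [-6.7, 5.0, 5.2]
opening: 0.0068
t 50.1 q [-32.3  34.4  57.2 112.9  -0.   62.6] p [ 0.5931 -0.3743  0.3309] F [-6.7  5.   5.2] open 0.0068
[[-0.0, 0.996, -0.085], [0.0, -0.085, -0.996], [-1.0, -0.001, -0.0]]
```

```bash
python3 -m handwheel '[[0,0,0,0,0.002,0,1],[0,0,0,0,0.004,0,1],[0,0,0,0,0.004,0,1],[0,0,0,0,0.004,0,1]]' 25
python3 - <<'E'
from kin import *
show()
p=wristcam()
for nm in ['hook_tip','hook_hinge']:
      for x in bot.tip_of(nm,p)[:2]:
        u,v=np.array(x['centre'])*[512,384]; print(nm,round(x['conf'],2),round(u),round(v),np.round(onz(p,u,v,.305),4))
E
```

```text
time: 50.6
ee_pos: [0.5938, -0.3744, 0.3309]
tcp_rot: [-99.1, 89.6, 165.9]
wrist_force: [-24.4, 8.8, 4.8]
opening: 0.0073
t 50.6 q [-3.220e+01  3.530e+01  5.850e+01  1.137e+02 -1.000e-01  6.280e+01] p [ 0.5938 -0.3744  0.3309] F [-24.4   8.8   4.8] open 0.0073
[[-0.007, 0.996, -0.086], [0.002, -0.086, -0.996], [-1.0, -0.007, -0.001]]
```

```bash
python3 -m handwheel '[[0,0,0,0,-0.004,0,1],[0,0,0,0,-0.004,0,-0.2],[0,0,0,0,-0.004,0,-0.2],[0,0,0,0,-0.004,0,-0.2],[0,0,0,-0.03,-0.004,0,-0.2],[0,0,0,-0.05,-0.004,-0.03,-0.2],[0,0,0,-0.05,-0.004,-0.09,-0.2],[0,0,0,-0.05,-0.004,-0.09,-0.2]]' 25
python3 - <<'E'
from kin import *; from look import save
show()
p=wristcam(); save('w24',p); t=bot.camera('top'); s=bot.camera('side');save('s24',s)
for nm in ['hook_tip','hook_hinge']:
   rs=[]
   for n,q in (('w',p),('t',t),('s',s)):
      for x in bot.tip_of(nm,q)[:2]:
        u,v=np.array(x['centre'])*[512,384]; print(nm,n,round(x['conf'],2),round(u),round(v),np.round(onz(q,u,v,.305),4))
for nm,z in [('pan',0),('pan_grip',.042),('pan_loop',.089),('pan_lip',.004)]:
    for x in bot.tip_of(nm,p)[:1]:
        u,v=np.array(x['centre'])*[512,384]; print(nm,round(x['conf'],2),round(u),round(v),np.round(onz(p,u,v,z),4))
E
```

```text
time: 51.75
ee_pos: [0.6014, -0.2816, 0.38]
tcp_rot: [-129.8, 89.9, 135.6]
wrist_force: [0.6, -0.4, -0.5]
opening: 0.0515
t 51.75 q [-25.1  32.   59.8 117.9   0.   69.6] p [ 0.6014 -0.2816  0.38  ] F [ 0.6 -0.4 -0.5] open 0.0515
[[-0.001, 0.997, -0.081], [0.001, -0.081, -0.997], [-1.0, -0.001, -0.001]]
hook_tip w 0.61 254 317 [ 0.5921 -0.3748  0.305 ]
hook_tip s 0.6 263 239 [ 0.3957 -0.2044  0.305 ]
hook_tip s 0.47 368 237 [ 0.5938 -0.3727  0.305 ]
hook_hinge w 0.59 257 316 [ 0.5948 -0.3741  0.305 ]
hook_hinge t 0.71 411 187 [ 0.5926 -0.4486  0.305 ]
hook_hinge t 0.34 169 234 [0.4753 0.2492 0.305 ]
hook_hinge s 0.7 179 210 [0.3035 0.0187 0.305 ]
hook_hinge s 0.65 390 253 [ 0.5888 -0.4391  0.305 ]
pan 0.82 240 17 [ 0.5939 -0.0685  0.    ]
pan_grip 0.84 250 70 [ 0.6021 -0.1515  0.042 ]
pan_loop 0.58 251 122 [ 0.5992 -0.2259  0.089 ]
```

View pics/w24.png

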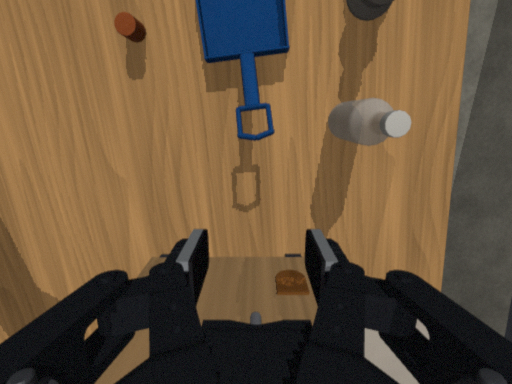

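View pics/s24.png

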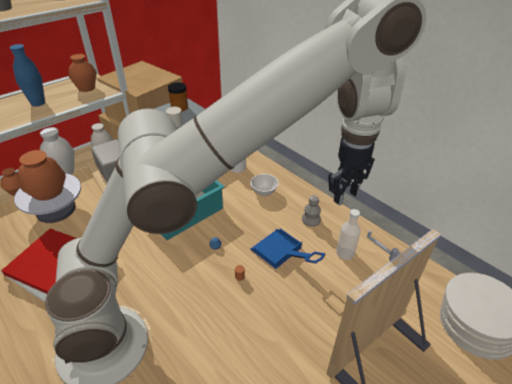

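```bash
python3 - <<'E'
from kin import *
a=np.radians(1.8); t=np.radians(10)
b=np.array([np.sin(a),-np.cos(a),0]); x=b*np.sin(t)+np.array([0,0,-1])*np.cos(t)
R=rot(x,[np.cos(a),np.sin(a),0]); g=np.array([.5985,-.1535,.0425])
for d in (.15,0): print(row(g-x*d,R), np.round(g-x*d,3))
P=g-.15*x; print(row(g,R,P,R))
E
```

```text
[-6.7, -9.9, 0.5, 0.1903, -0.0172, -0.1573] [ 0.598 -0.127  0.19 ]
[-6.7, -9.9, 0.5, 0.338, -0.0144, -0.1315] [ 0.598 -0.154  0.042]
[0.0, 0.0, 0.0, 0.15, 0.0, 0.0]
```

```bash
python3 -m handwheel '[[-2,-3,0,0.03,-0.005,-0.05,-0.2],[-4,-6,0.2,0.06,-0.01,-0.1,-0.2],[-6.7,-9.9,0.5,0.1,-0.017,-0.15,-0.2],[-6.7,-9.9,0.5,0.15,-0.017,-0.157,-0.2],[-6.7,-9.9,0.5,0.19,-0.017,-0.157,-0.2],[-6.7,-9.9,0.5,0.19,-0.017,-0.157,-0.2],[-6.7,-9.9,0.5,0.19,-0.017,-0.157,-0.2]]' 25
python3 - <<'E'
from kin import *; from look import save
show()
p=wristcam(); save('w25',p)
for nm,z in [('pan',0),('pan_grip',.042),('pan_loop',.089),('pan_lip',.004)]:
    for x in bot.tip_of(nm,p)[:1]:
        u,v=np.array(x['centre'])*[512,384]; print(nm,round(x['conf'],2),round(u),round(v),np.round(onz(p,u,v,z),4))
a=np.radians(1.8); t=np.radians(10)
b=np.array([np.sin(a),-np.cos(a),0]); x=b*np.sin(t)+np.array([0,0,-1])*np.cos(t)
R=rot(x,[np.cos(a),np.sin(a),0]); g=np.array([.5985,-.1535,.0425]); print(row(g,R))
E
```

```text
time: 53.28
ee_pos: [0.5984, -0.1279, 0.1928]
tcp_rot: [0.7, 80.0, -87.5]
wrist_force: [0.5, -0.2, -0.0]
opening: 0.0512
t 53.27 q [-7.8 10.7  9.6 87.1 -9.8 80.2] p [ 0.5984 -0.1279  0.1928] F [ 0.5 -0.2 -0. ] open 0.0512
[[0.007, 1.0, 0.031], [-0.173, 0.031, -0.984], [-0.985, 0.002, 0.173]]
pan 0.74 251 86 [ 0.5922 -0.068   0.    ]
pan_grip 0.91 258 181 [ 0.6011 -0.1519  0.042 ]
pan_lip 0.73 255 12 [ 0.5942 -0.0056  0.004 ]
[-0.0, -0.0, -0.1, 0.1518, -0.001, -0.0007]
```

View pics/w25.png

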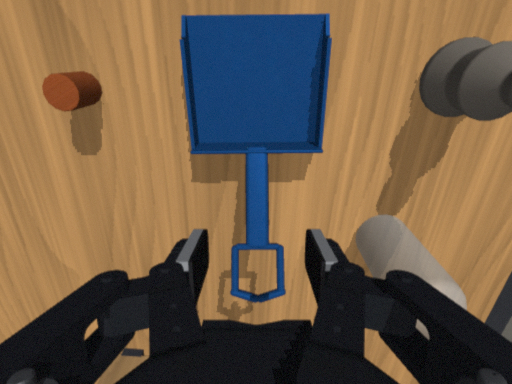

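```bash
python3 -m handwheel '[[0,0,0,0.05,0,0,-0.2],[0,0,0,0.1,0,0,-0.2],[0,0,0,0.135,0,0,-0.2],[0,0,0,0.151,0,0,-0.2],[0,0,0,0.151,0,0,-0.2],[0,0,0,0.151,0,0,-0.2],[0,0,0,0.151,0,0,1],[0,0,0,0.151,0,0,1],[0,0,0,0.151,0,0,1],[0,0,0,0.151,0,0,1],[0,0,0,0.151,0,0,1],[0,0,0,0.151,0,0,1],[0,0,0,0.14,0,0.002,1],[0,0,0,0.1,0,0.009,1],[0,0,0,0.05,0,0.018,1],[0,0,0,0,0,0.027,1],[0,0,0,-0.04,0,0.034,1],[0,0,0,-0.04,0,0.034,1]]' 110
python3 - <<'E'
from kin import *; from look import save
show()
p=wristcam(); save('w26',p);save('s26',bot.camera('side'))
E
```

```text
time: 55.78
ee_pos: [0.5996, -0.1542, 0.24]
tcp_rot: [1.8, 80.0, -86.4]
wrist_force: [0.5, 0.3, -4.0]
opening: 0.02
t 55.77 q [-10.3  11.8  16.1  91.9  -9.7  77.7] p [ 0.5996 -0.1542  0.24  ] F [ 0.5  0.3 -4. ] open 0.02
[[0.011, 0.999, 0.03], [-0.174, 0.032, -0.984], [-0.985, 0.005, 0.174]]
```

View pics/w26.png

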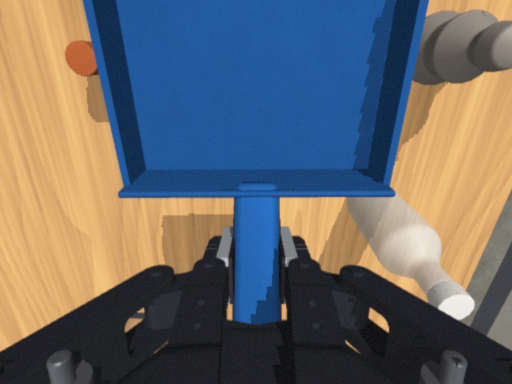

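View pics/s26.png

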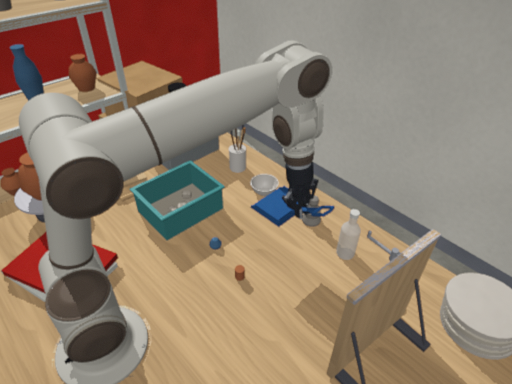

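```bash
cat > hang.py <<'E'
from kin import *
f=np.array([np.cos(np.radians(85)),np.sin(np.radians(85)),0]); k=np.array([0,0,1])
xt=-f*np.sin(np.radians(68))-k*np.cos(np.radians(68))
RH=rot(xt,[f[1],-f[0],0])
T=np.array([.5935,-.3747,.305])
def tcp(out,dz): return T+f*out+k*(dz-.089)
E
python3 - <<'E'
from hang import *
from scipy.spatial.transform import Slerp
P,R=cur(); P1=tcp(.08,.015)
print(P1,row(P1,RH))
S=Slerp([0,1],Ro.concatenate([R,RH]))
for s in np.linspace(0,1,11)[1:]: print(row(P+(P1-P)*s,S(s)))
E
```

```text
[ 0.60047246 -0.29500442  0.231     ] [5.6, -58.0, -4.4, 0.0286, -0.0026, 0.1381]
[0.6, -5.8, -0.4, 0.0029, -0.0003, 0.0138]
[1.1, -11.6, -0.9, 0.0057, -0.0005, 0.0276]
[1.7, -17.4, -1.3, 0.0086, -0.0008, 0.0414]
[2.2, -23.2, -1.8, 0.0115, -0.001, 0.0552]
[2.8, -29.0, -2.2, 0.0143, -0.0013, 0.0691]
[3.3, -34.8, -2.7, 0.0172, -0.0016, 0.0829]
[3.9, -40.6, -3.1, 0.02, -0.0018, 0.0967]
[4.5, -46.4, -3.6, 0.0229, -0.0021, 0.1105]
[5.0, -52.2, -4.0, 0.0258, -0.0024, 0.1243]
[5.6, -58.0, -4.4, 0.0286, -0.0026, 0.1381]
```

```bash
python3 -m handwheel '[[0.6,-5.8,-0.4,0.003,0,0.014,1],[1.1,-11.6,-0.9,0.006,-0.001,0.028,1],[1.7,-17.4,-1.3,0.009,-0.001,0.041,1],[2.2,-23.2,-1.8,0.0115,-0.001,0.055,1],[2.8,-29,-2.2,0.014,-0.001,0.069,1],[3.3,-34.8,-2.7,0.017,-0.0015,0.083,1],[3.9,-40.6,-3.1,0.02,-0.002,0.097,1],[4.5,-46.4,-3.6,0.023,-0.002,0.1105,1],[5,-52.2,-4,0.026,-0.0025,0.124,1],[5.6,-58,-4.4,0.0285,-0.0025,0.138,1],[5.6,-58,-4.4,0.0285,-0.0025,0.138,1],[5.6,-58,-4.4,0.0285,-0.0025,0.138,1]]' 110
python3 - <<'E'
from hang import *; from look import save
show()
p=wristcam(); save('w27',p);s=bot.camera('side');save('s27',s);t=bot.camera('top')
import cv2
cv2.imwrite('pics/s27c.png',cv2.resize(s['frame'][190:310,290:450][:,:,::-1],None,fx=5,fy=5,interpolation=cv2.INTER_CUBIC))
for nm in ['pan_loop','hook_tip','pan_lip']:
    for n,q in (('w',p),('s',s),('t',t)):
        for x in bot.tip_of(nm,q)[:2]: print(nm,n,round(x['conf'],2),np.round(np.array(x['centre'])*[512,384],1))
P,R=cur(); L=P+k*.089
print('expected loop',proj(s,L),proj(t,L),'tip',proj(s,T),proj(t,T), proj(p,T))
print(row(tcp(.08,.015),RH),row(tcp(.02,.008),RH),row(tcp(-.025,.008),RH))
E
```

```text
time: 57.38
ee_pos: [0.6005, -0.2946, 0.2309]
tcp_rot: [0.0, 22.1, -95.0]
wrist_force: [0.4, -0.0, -2.3]
opening: 0.0206
t 57.38 q [ -4.5  15.8   2.   77.3 -67.9  91.2] p [ 0.6005 -0.2946  0.2309] F [ 0.4 -0.  -2.3] open 0.0206
[[-0.08, 0.996, -0.033], [-0.923, -0.087, -0.375], [-0.376, 0.0, 0.926]]
pan_loop s 0.85 [344.1 214.1]
pan_loop s 0.35 [184.  208.8]
pan_loop t 0.94 [361.2 184.4]
pan_loop t 0.63 [171.6 258.3]
hook_tip t 0.54 [383.9 189.5]
pan_lip s 0.3 [345.1 214.6]
pan_lip t 0.64 [329.6 195.4]
expected loop [345.4987386  214.72994202] [359.14608646 184.60286953] tip [368.6572803  237.31454033] [385.55365703 187.14708419] [256.4311828  351.79436676]
[-0.1, 0.0, -0.0, 0.0004, -0.0002, -0.0006] [-0.1, 0.0, -0.0, 0.0586, -0.0002, 0.0153] [-0.1, 0.0, -0.0, 0.1003, -0.0002, 0.0322]
```

View pics/s27c.png

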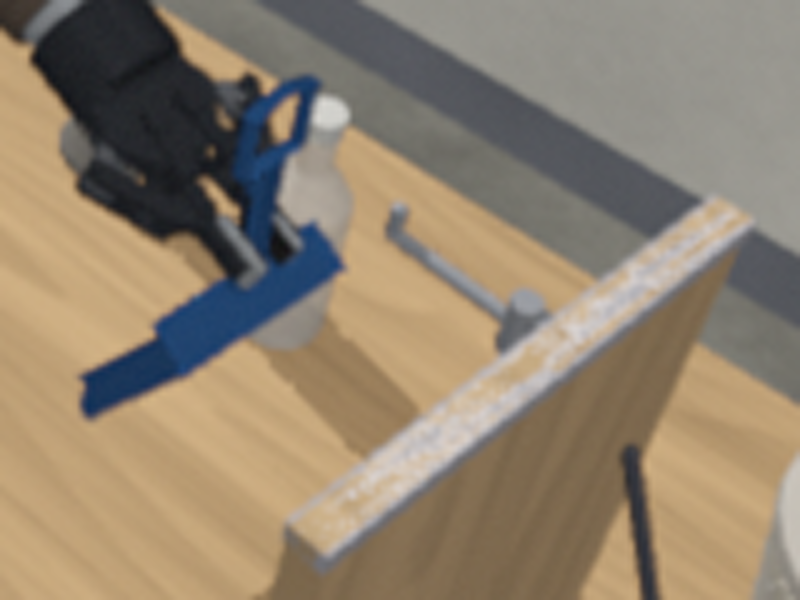

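View pics/w27.png

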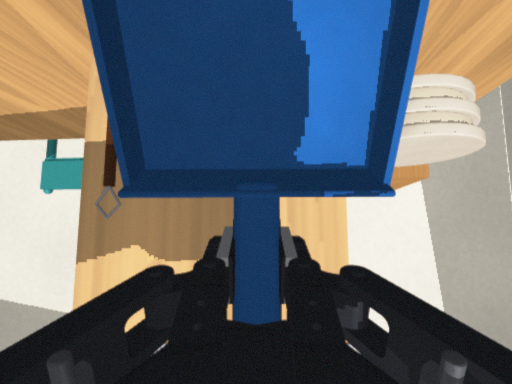

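View pics/s27.png

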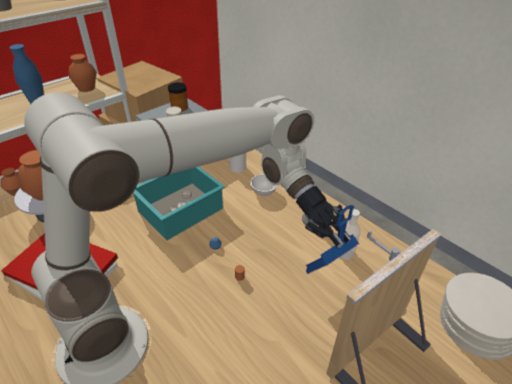

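```bash
python3 -m handwheel '[[0,0,0,0.015,0,0.004,1],[0,0,0,0.03,0,0.008,1],[0,0,0,0.045,0,0.012,1],[0,0,0,0.0585,0,0.015,1],[0,0,0,0.0585,0,0.015,1],[0,0,0,0.0585,0,0.015,1]]' 110
python3 - <<'E'
from hang import *; from look import save
show()
s=bot.camera('side');t=bot.camera('top')
import cv2
cv2.imwrite('pics/s28c.png',cv2.resize(s['frame'][190:290,310:430][:,:,::-1],None,fx=6,fy=6,interpolation=cv2.INTER_CUBIC))
cv2.imwrite('pics/t28c.png',cv2.resize(t['frame'][140:240,320:440][:,:,::-1],None,fx=6,fy=6,interpolation=cv2.INTER_CUBIC))
for nm in ['pan_loop','hook_tip']:
    for n,q in (('s',s),('t',t)):
        for x in bot.tip_of(nm,q)[:2]: print(nm,n,round(x['conf'],2),np.round(np.array(x['centre'])*[512,384],1))
P,R=cur(); L=P+k*.089
print('expected loop',proj(s,L),proj(t,L),'tip',proj(s,T),proj(t,T), proj(s,T+k*.02))
print(row(tcp(.02,.008),RH),row(tcp(-.025,.008),RH),row(tcp(-.025,-.014),RH))
E
```

```text
time: 58.72
ee_pos: [0.5955, -0.3543, 0.2237]
tcp_rot: [0.1, 22.0, -95.0]
wrist_force: [0.5, -0.3, -2.5]
opening: 0.0202
t 58.73 q [-10.   11.9  -3.9  62.  -67.5  76.9] p [ 0.5955 -0.3543  0.2237] F [ 0.5 -0.3 -2.5] open 0.0202
[[-0.08, 0.996, -0.034], [-0.924, -0.087, -0.373], [-0.374, 0.001, 0.927]]
pan_loop t 0.77 [379.4 184.6]
hook_tip s 0.59 [367. 235.]
hook_tip s 0.52 [214.5 243. ]
hook_tip t 0.71 [349.3 195.6]
hook_tip t 0.62 [383.7 189.5]
expected loop [362.91735486 230.25534236] [379.19704355 186.19269346] tip [368.6572803  237.31454033] [385.55365703 187.14708419] [370.29954498 231.64356148]
[-0.1, 0.0, -0.1, 0.0004, -0.0004, 0.0005] [-0.1, 0.0, -0.1, 0.0421, -0.0004, 0.0173] [-0.1, 0.0, -0.1, 0.0504, -0.0005, -0.0031]
```

View pics/s28c.png

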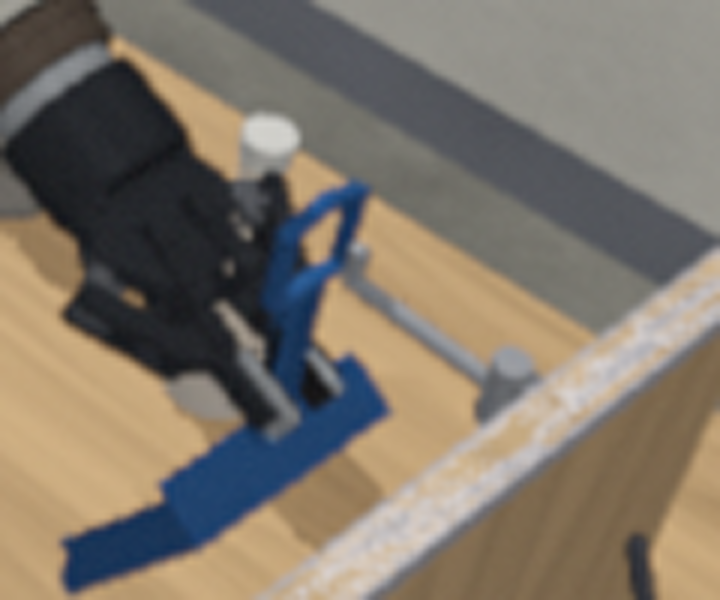

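View pics/t28c.png

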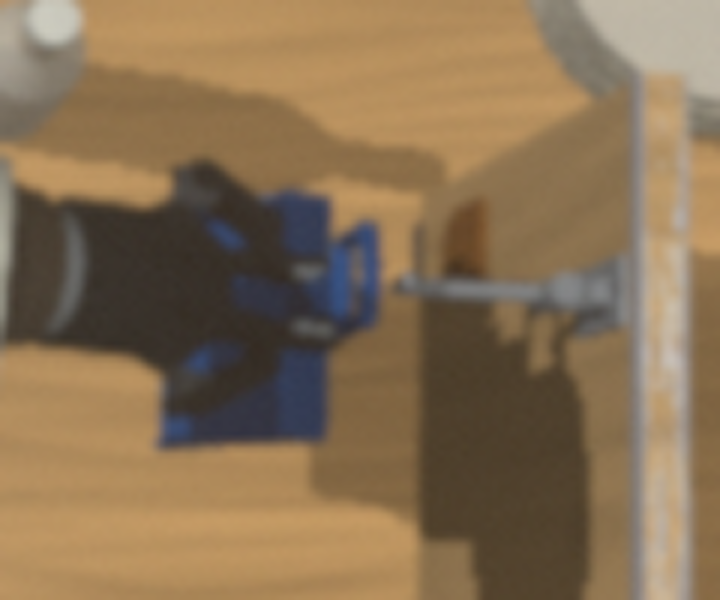

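```bash
python3 -m handwheel '[[0,0,0,0,-0.004,0,1],[0,0,0,0.0047,-0.004,0.002,1],[0,0,0,0.0093,-0.004,0.004,1],[0,0,0,0.014,-0.004,0.006,1],[0,0,0,0.0187,-0.004,0.008,1],[0,0,0,0.0187,-0.004,0.008,1]]' 110
python3 - <<'E'
from hang import *; from look import save
show()
s=bot.camera('side')
import cv2
cv2.imwrite('pics/s29c.png',cv2.resize(s['frame'][190:290,310:430][:,:,::-1],None,fx=6,fy=6,interpolation=cv2.INTER_CUBIC))
print(row(tcp(-.03,.008),RH),row(tcp(-.03,-.014),RH))
E
```

```text
time: 59.78
ee_pos: [0.5894, -0.3749, 0.2241]
tcp_rot: [0.1, 22.0, -95.0]
wrist_force: [-0.6, -0.0, -3.0]
opening: 0.02
t 59.77 q [-11.9  10.3  -6.1  57.  -67.   72.1] p [ 0.5894 -0.3749  0.2241] F [-0.6 -0.  -3. ] open 0.02
[[-0.081, 0.996, -0.034], [-0.924, -0.088, -0.373], [-0.374, 0.002, 0.927]]
[-0.1, 0.0, -0.0, 0.0275, 0.004, 0.011] [-0.1, 0.0, -0.0, 0.0357, 0.004, -0.0094]
```

View pics/s29c.png

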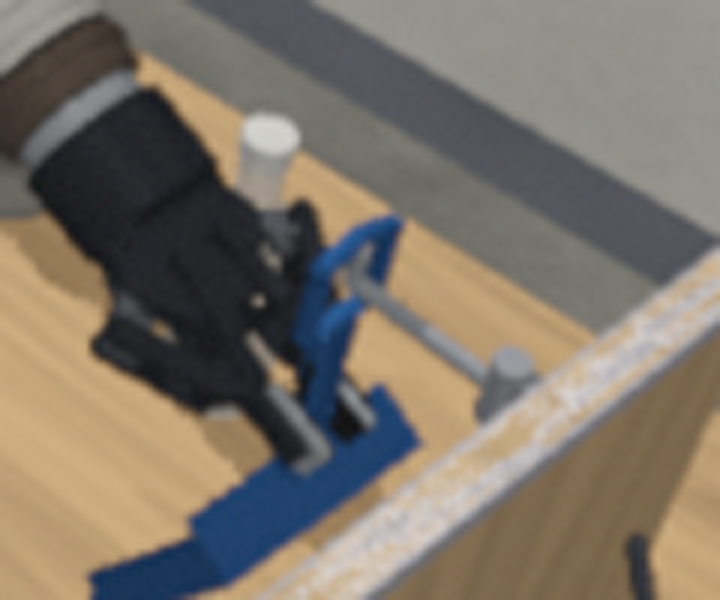

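```bash
python3 -m handwheel '[[0,0,0,0.005,0,0.002,1],[0,0,0,0.01,0,0.004,1],[0,0,0,0.015,0,0.006,1],[0,0,0,0.02,0,0.008,1],[0,0,0,0.0275,0,0.011,1],[0,0,0,0.0275,0,0.011,1]]' 110
python3 - <<'E'
from hang import *; from look import save
show()
s=bot.camera('side');t=bot.camera('top')
import cv2
cv2.imwrite('pics/s30c.png',cv2.resize(s['frame'][190:290,310:430][:,:,::-1],None,fx=6,fy=6,interpolation=cv2.INTER_CUBIC))
cv2.imwrite('pics/t30c.png',cv2.resize(t['frame'][140:240,320:440][:,:,::-1],None,fx=6,fy=6,interpolation=cv2.INTER_CUBIC))
print(row(tcp(-.03,-.016),RH))
E
```

```text
time: 60.58
ee_pos: [0.5868, -0.4046, 0.224]
tcp_rot: [0.1, 22.0, -95.0]
wrist_force: [0.2, 0.3, -2.0]
opening: 0.0204
t 60.58 q [-14.6   9.2  -7.9  50.4 -66.1  65.7] p [ 0.5868 -0.4046  0.224 ] F [ 0.2  0.3 -2. ] open 0.0204
[[-0.081, 0.996, -0.034], [-0.924, -0.088, -0.373], [-0.374, 0.002, 0.927]]
[-0.1, 0.0, -0.0, 0.0091, 0.0039, -0.0222]
```

View pics/s30c.png

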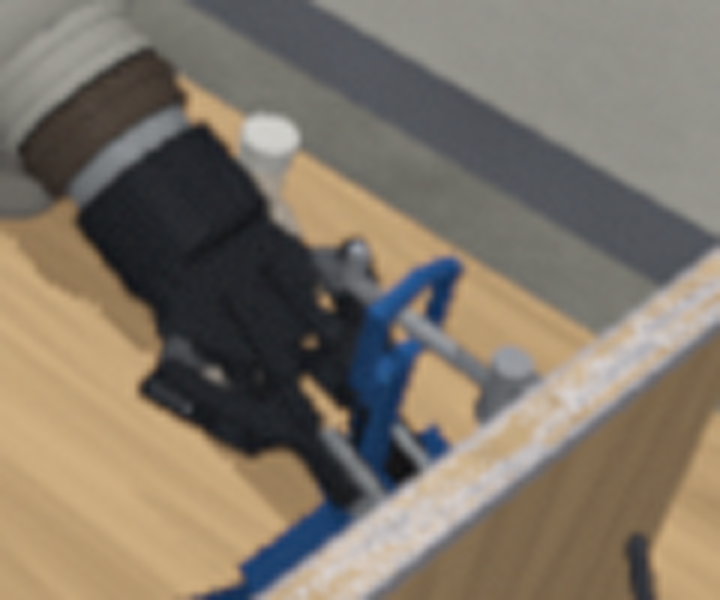

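View pics/t30c.png

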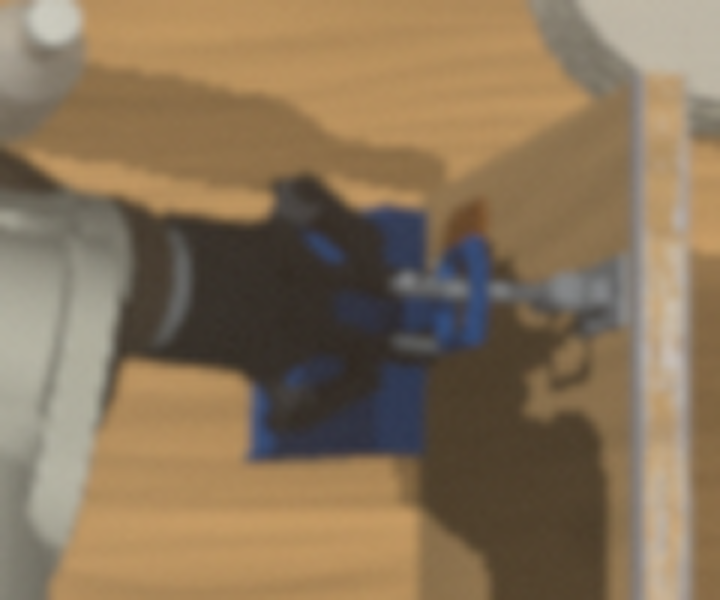

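```bash
python3 -m handwheel '[[0,0,0,0.002,0.001,-0.0046,1],[0,0,0,0.0037,0.001,-0.0093,1],[0,0,0,0.0056,0.001,-0.0139,1],[0,0,0,0.0075,0.001,-0.0185,1],[0,0,0,0.0075,0.001,-0.0185,1]]' 110
python3 - <<'E'
from hang import *
show()
E
```

```text
time: 61.3
ee_pos: [0.5883, -0.4042, 0.2045]
tcp_rot: [0.1, 21.9, -95.0]
wrist_force: [0.6, 0.2, -0.9]
opening: 0.0204
t 61.3 q [-14.6  10.   -9.2  48.3 -66.2  65.8] p [ 0.5883 -0.4042  0.2045] F [ 0.6  0.2 -0.9] open 0.0204
[[-0.08, 0.996, -0.035], [-0.924, -0.087, -0.372], [-0.373, 0.002, 0.928]]
```

```bash
python3 -m handwheel '[[0,0,0,0.0007,0,-0.0019,1],[0,0,0,0.0015,0,-0.0037,1],[0,0,0,0.0015,0,-0.0037,1]]' 110
python3 - <<'E'
from hang import *
import cv2
show()
s=bot.camera('side')
cv2.imwrite('pics/s31c.png',cv2.resize(s['frame'][190:290,310:430][:,:,::-1],None,fx=6,fy=6,interpolation=cv2.INTER_CUBIC))
E
```

```text
time: 61.68
ee_pos: [0.5889, -0.4047, 0.2041]
tcp_rot: [0.4, 21.7, -94.9]
wrist_force: [-1.3, 0.5, 12.0]
opening: 0.0202
t 61.67 q [-14.6  10.   -9.4  47.8 -66.3  65.8] p [ 0.5889 -0.4047  0.2041] F [-1.3  0.5 12. ] open 0.0202
[[-0.08, 0.996, -0.039], [-0.926, -0.089, -0.368], [-0.37, 0.007, 0.929]]
```

View pics/s31c.png

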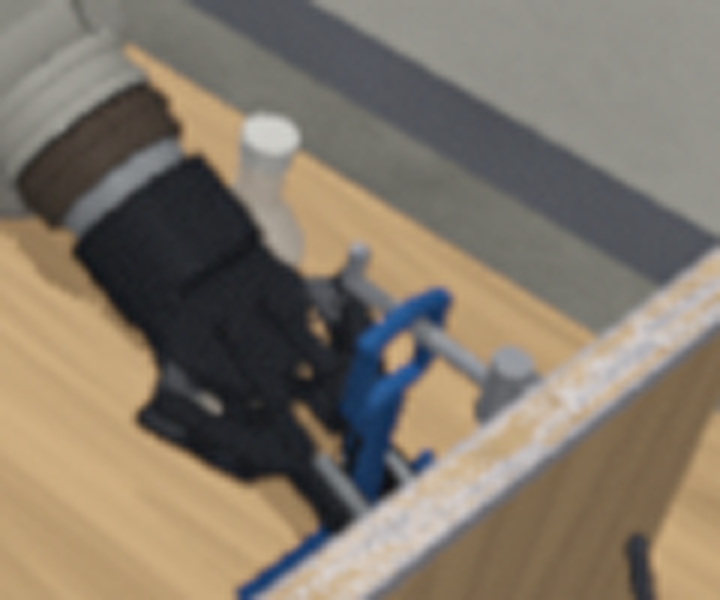

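```bash
python3 -m handwheel '[[0,0,0,-0.0009,0,0.0023,1],[0,0,0,-0.0009,0,0.0023,1],[0,0,0,-0.0009,0,0.0023,0.4],[0,0,0,-0.0009,0,0.0023,0.3],[0,0,0,-0.0009,0,0.0023,0.1],[0,0,0,-0.0009,0,0.0023,-0.2],[0,0,0,-0.0009,0,0.0023,-0.2],[0,0,0,-0.0009,0,0.0023,-0.2],[0,0,0,-0.0009,0,0.0023,-0.2]]' 110
python3 - <<'E'
from hang import *
import cv2
show()
s=bot.camera('side')
cv2.imwrite('pics/s32c.png',cv2.resize(s['frame'][190:290,310:430][:,:,::-1],None,fx=6,fy=6,interpolation=cv2.INTER_CUBIC))
E
```

```text
time: 62.85
ee_pos: [0.5882, -0.4041, 0.2025]
tcp_rot: [0.1, 22.0, -95.0]
wrist_force: [-0.2, 0.5, 0.2]
opening: 0.0513
t 62.85 q [-14.6  10.   -9.4  48.1 -66.1  65.8] p [ 0.5882 -0.4041  0.2025] F [-0.2  0.5  0.2] open 0.0513
[[-0.08, 0.996, -0.034], [-0.924, -0.087, -0.373], [-0.374, 0.002, 0.927]]
```

View pics/s32c.png

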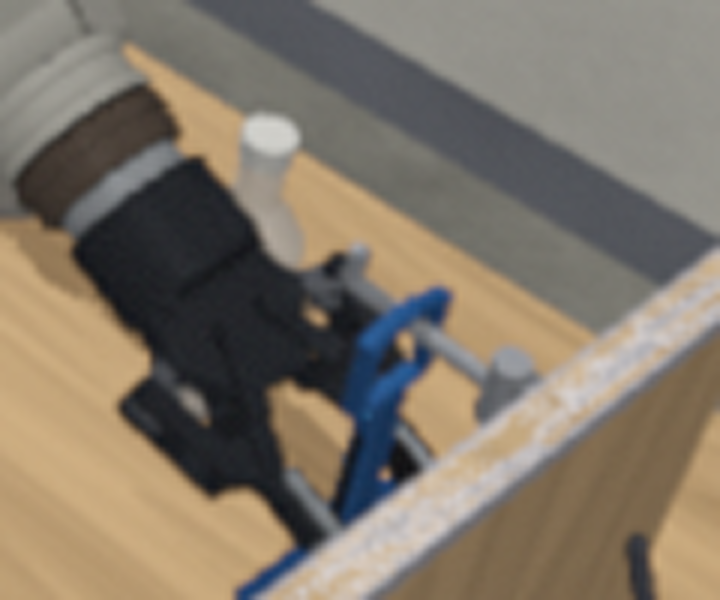

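```bash
python3 -m handwheel '[[0,0,0,-0.01,0,0,-0.2],[0,0,0,-0.025,0,0,-0.2],[0,0,0,-0.05,0,0,-0.2],[0,0,0,-0.08,0,0,-0.2],[0,0,0,-0.12,0,0,-0.2],[0,0,0,-0.16,0,0,-0.2],[0,0,0,-0.2,0,0,-0.2],[0,0,0,-0.2,0,0,-0.2]]' 40
python3 - <<'E'
from hang import *; from look import save
import cv2
show()
s=bot.camera('side');save('s33',s);t=bot.camera('top');save('t33',t);save('w33',bot.camera('wrist'))
E
```

```text
time: 63.9
ee_pos: [0.6055, -0.2172, 0.2779]
tcp_rot: [0.1, 22.0, -94.8]
wrist_force: [0.2, -0.5, 0.4]
opening: 0.0515
t 63.9 q [  2.6  21.2  13.1  99.7 -66.9 109.2] p [ 0.6055 -0.2172  0.2779] F [ 0.2 -0.5  0.4] open 0.0515
[[-0.077, 0.996, -0.033], [-0.924, -0.084, -0.373], [-0.374, 0.002, 0.927]]
```

View pics/s33.png

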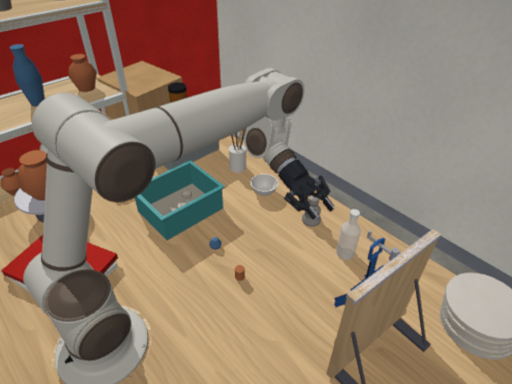

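View pics/w33.png

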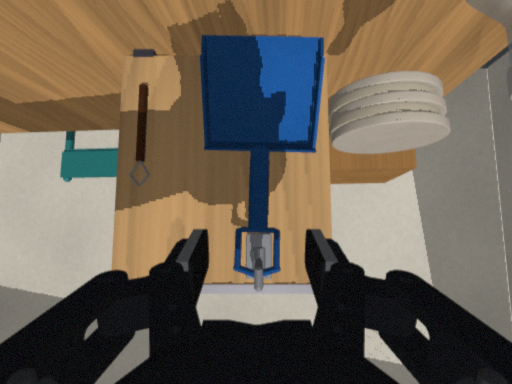

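View pics/t33.png

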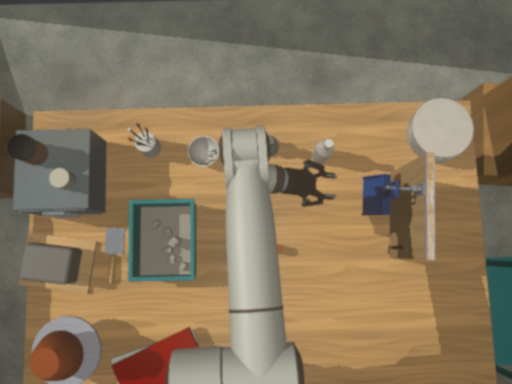

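```bash
python3 - <<'E'
import cv2
a=cv2.imread('pics/t33.png')[190:290,120:205]; cv2.imwrite('pics/t33c.png',cv2.resize(a,None,fx=6,fy=6,interpolation=cv2.INTER_CUBIC))
E
python3 go.py .5 .0 .33 0
```

```text
[-4.4, 68.0, 2.9, -0.2146, -0.1229, -0.0291]
```

View pics/t33c.png

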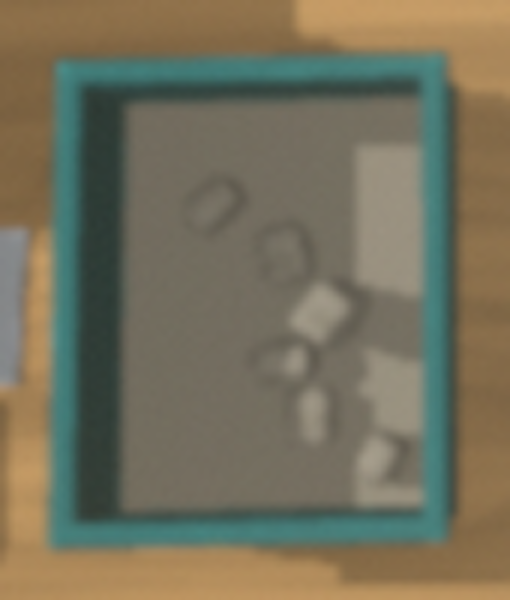

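```bash
python3 go.py .46 .12 .33 0; python3 -m handwheel '[[0,0,0,-0.05,0,0,-0.2],[0,10,0,-0.08,-0.01,0,-0.2],[-1,20,1,-0.12,-0.03,-0.01,-0.2],[-2,30,1.5,-0.15,-0.05,-0.015,-0.2],[-3,40,2,-0.19,-0.08,-0.02,-0.2],[-3,50,2,-0.23,-0.11,-0.03,-0.2],[-4,60,2.5,-0.27,-0.13,-0.04,-0.2],[-4.4,68,2.9,-0.32,-0.16,-0.06,-0.2],[-4.4,68,2.9,-0.33,-0.17,-0.07,-0.2],[-4.4,68,2.9,-0.33,-0.17,-0.07,-0.2]]' 40
python3 - <<'E'
from hang import *; from look import save
show()
save('s34',bot.camera('side'));save('w34',bot.camera('wrist'))
E
```

```text
[-4.4, 68.0, 2.9, -0.3222, -0.1732, -0.0724]
time: 65.3
ee_pos: [0.4635, 0.1259, 0.3351]
tcp_rot: [27.4, 89.9, -62.5]
wrist_force: [0.0, -0.1, 0.4]
opening: 0.0514
t 65.3 q [ 1.530e+01 -1.800e+00  1.280e+01  1.045e+02 -1.000e-01  1.053e+02] p [0.4635 0.1259 0.3351] F [ 0.  -0.1  0.4] open 0.0514
[[0.001, 1.0, 0.0], [-0.002, 0.0, -1.0], [-1.0, 0.001, 0.002]]
```

View pics/s34.png

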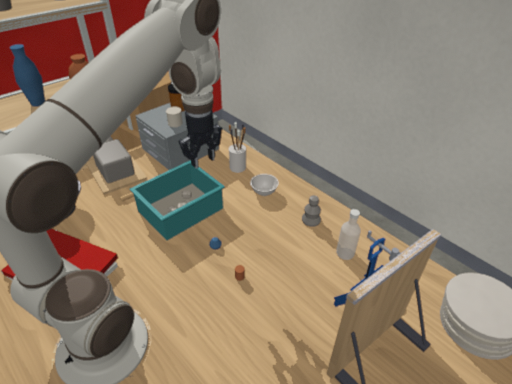

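View pics/w34.png

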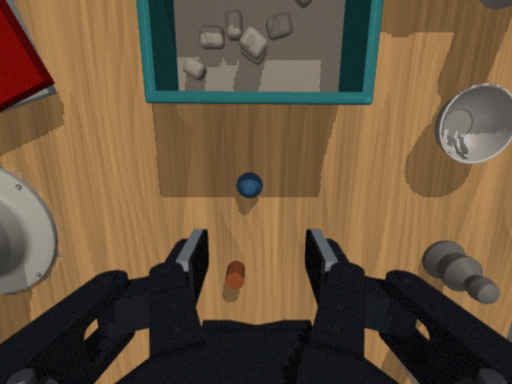

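```bash
python3 - <<'E'
import cv2
a=cv2.imread('pics/w34.png')[0:100,140:340]; cv2.imwrite('pics/w34c.png',cv2.resize(a,None,fx=4,fy=4,interpolation=cv2.INTER_CUBIC))
a=cv2.imread('pics/s34.png')[210:330,310:450]; cv2.imwrite('pics/s34c.png',cv2.resize(a,None,fx=5,fy=5,interpolation=cv2.INTER_CUBIC))
E
```

```text
(no output)
```

View pics/w34c.png

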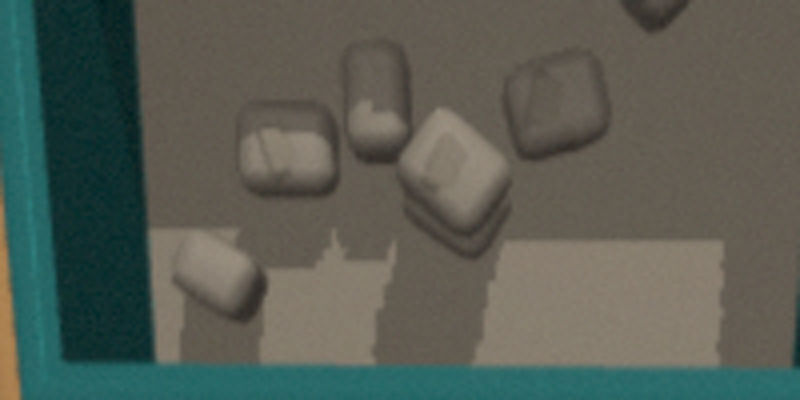

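View pics/s34c.png

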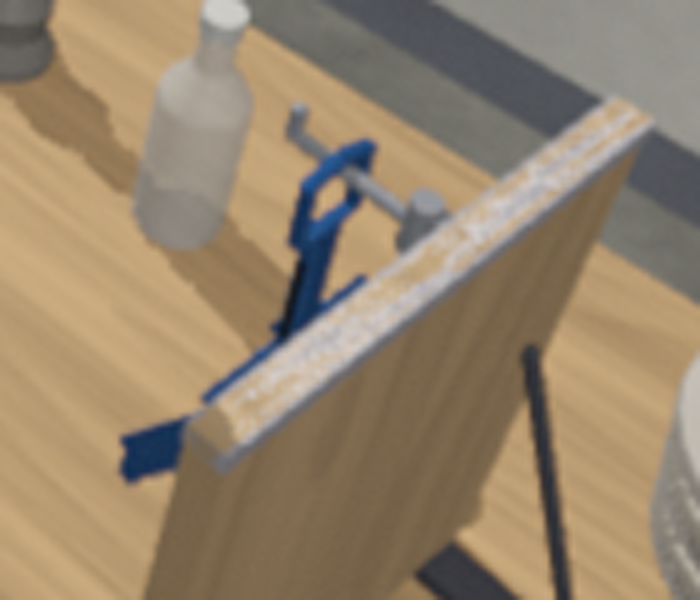

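Seven lumps are in the tub, one of them stacked on another. The pan hangs by its loop on the fully opened hook, and the arm is clear of everything.

```bash
python3 -c "
from workcell import bot
print(bot.job_done())"
```

```text
the job is handed in; nothing more can be done
None
```

The job is done and handed in at about 65 s of the 210 s allowed; no verdict was reported.

- **Pan load:** I gripped the pan by its handle, tipped it to 75° over the tub, and its two lumps slid out. The wrist picture showed the pan empty, and I set it back where it had been.
- **Strays:** All five went into the tub one at a time. The last had been knocked about 3 cm aside, so I measured it again before gripping it.
- **Hook:** I swung it out by its upturned end until it stopped moving and the push had reached about 24 N.
- **Hanging:** I regripped the pan, passed its loop over the hook's end and lowered it. At contact the wrist force read 12 N. I eased that off, let go and backed away.

**Last checks:**
- All seven lumps are in the tub, one resting on another, and the bench pictures show no strays.
- The pan hangs by its loop, well inside the upturned end. I did not measure the hook's angle again after letting go of the pan.
- The other things looked unmoved in the pictures, though I did not measure their positions again.
- The arm is clear of everything.

**What disagreed:**
- The networks gave a few false hits and put hook and loop points up to about 2 pixels off my own values. I followed the pictures and moved the loop 4 mm sideways before hanging it.
- While I was viewing the hook, joint 3 read 70.8° (rounded) against its limit of 70.77°. I lowered the arm straight after.

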